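# Lift a slide staining rack out of its dish with an S-hook and hang it to drain

## Robot

A 6-joint arm with a two-finger parallel gripper is mounted at the origin on a cart in front of the work surface, level with it; the furniture and walls round the work are solid. World frame = base frame: x ahead of the robot, y to its left, z up, the work surface at z = 0. Lengths are in m, angles in rad, forces in N, time in s.
With the tool pointing down it reaches from about 0.3 to 0.775 m from the base axis. Payload 14.6 kg.
Tool frame: the origin (TCP) lies at the very end of the fingers, on their centre line; the grasp point (between the pads) lies 19 mm behind it (robot.grasp_offset is the distance from the TCP to the grasp point, in m); z points along the fingers, y is the line along which they close (so a half turn about z gives the same grasp; the last joint's range is limited). The gripper opens to 94 mm and grips with 3 to 60 N. Pads are 16 mm wide; open, the fingers measure 119 mm over their backs; the gripper's body (75 mm by 177 mm) begins 78 mm behind the grasp point.
Start: joints at [-1.192, 0.3, 1.521, -0, 1.321, -0.067], TCP at [0.237, -0.496, 0.169] pointing down, gripper open.
Joint ranges: [-3.03, 3.03], [-0.79, 2.21], [0.23, 2.52], [-1.04, 4.18], [0, 3.07], [-2.55, 2.55]. Speed limits (rad/s): [2.22, 2.22, 2.57, 3.14, 3.14, 3.14].

## Interface

Orientations are given as a unit quaternion [w, x, y, z].
In Python, from bench import robot gives the robot as it stands.
- The arm moves only by the shell command python3 -m inch 'ROWS' [FORCE]. ROWS is JSON, a list of rows, each an object of numbers: "tx", "ty", "tz": the shift along the tool's x, y, z in cm; "roll": the turn about the tool's z in rad; "jaw": the opening, from 0 (shut) to 1 (fully open). A call has 1 to 20 rows; each row is the pose to reach, as a shift and turn from the pose commanded when the call began, along the tool's axes at that moment; what a row does not reach only later rows make up. A row lasts 1/12 s, in which the tool goes at most 41.7 mm and 7.16 degrees, less where a joint would pass 70% of its speed; a pose out of reach is approached as far as the arm can. A call with a gripper value outside its range is refused whole. The fingers move at their own pace and stop on an object; FORCE is the grip in N (left out, the last holds). Time passes only in rows, so rows that repeat a pose let the fingers close. It gives the time, the measured TCP pose, the force, the opening and the grip force at its end, in the units of the state.
- robot.get_obs(): the state, without advancing time (a new reading comes with each control period).
- robot.get_image(name): name is "side" or "top" or "wrist"; returns a dict with "pixels" (384x512x3 uint8, blue, green, red), "fx", "fy", "cx", "cy" (pixels), "dist" ([k1, k2, p1, p2, k3] as OpenCV has them; the pictures are not rectified), "R" (3x3) and "t" (3): a world point X has camera coordinates R X + t; the wrist camera has in their place "mount" (4x4, takes a point from camera to tool coordinates, whose origin is the TCP and whose axes are the flange's). Camera axes: x right, y down, z forward; pixel columns grow to the right and rows downward; lengths in m; the calibration is good to about 2 mm. A picture is of the moment at which its call begins: read the wrist's pose just before it. There is no depth.
- robot.hand_in(): hands the job in; it is judged then, once.
Trained networks look in the newest picture that a camera, given by its name, has taken for a name from the list of things; names that differ only in an ending like _2 or _b are one class to them, and where a whole thing is asked for, a point or a joint stands for the part that bears it (a point fixed in the world has none). Each returns a list of dicts, best first, with "p" (0 to 1); they miss things now and then, are a little off and sometimes report something else, mostly with a low value. They report only what shows in the picture. A call takes as long as a camera call.
- robot.cut_out(thing, camera): "pixels" (384x512 bool, what is visible of it) and "box" ([centre column, centre row, width, height] in pixels, round what is visible of it).
- robot.mark_of(thing, camera): "position" ([column, row] in pixels: a listed point, or the origin of a listed thing).
The state is a dict: "time": time; "joints": joint angles; "qvel": joint speeds; "joint_efforts": joint torques, N m; "eef_pos": TCP position; "ee_rot": TCP orientation; "contact_force": force on the tool from outside, world axes, zero at the start; "torque": the same for the moment, N m; "width": finger opening in m; "gripper_force": force on a finger pad.
Only numpy, scipy, OpenCV 4.12 (cv2) and the standard library are available. Lean on these libraries where they do the work, as an engineer would, in place of code of your own. Each camera call takes 0.05 s, during which the arm holds its last target. There are 200 camera calls.

## Task

Hang the slide rack up to drain: take the S-hook off the cross rod of the retort stand, thread its lower end through the hole in the rack's upright pull-up handle while the rack stands in its dish, lift the rack out on the hook and hang the hook back over the rod, so that the rack hangs level, free and still. The rack is wet with stain and full of glass: only the hook may touch it, never the gripper, and the hook must feel its way in gently, never pressing harder than about 10 N. Leave the other things where they are.

Things in the scene. Friction and masses are not known exactly. Their poses are not given: they have to be found in the camera images.
- stand: Fixed retort stand: grey base plate 125 x 205 x 10 mm, thin upright (12 mm, 295 mm high) with a 26 x 32 x 30 mm clamp block at y = -115 mm, and a level steel cross rod, 8 mm in diameter, along the stand's y, its axis 260 mm above the bench, free from y = -95 mm to its end at +80 mm. Origin: on the bench straight below the rod; x: level, square to the rod, away from the robot.
- hook: S-hook of bare steel wire, 4 mm thick, 104 mm tall, 25 g, at first hanging on the rod. Flat, in its own x-z plane; origin: under its crown, where it rests on the rod; z up, y along the rod. Wire centre line, (x, z) in mm: upper half circle, radius 16 about (0, -14), open end at (16, -18); shank; lower loop, radius 11, about (0, -89), open to -x.
- hook_shank (a point): Middle of the hook's straight shank, at (-16, 0, -27) mm in the hook's frame; the shank is upright from z = -14 to -40 mm, then slants across to (11, -89). Grip here from above, fingers closing along the hook's y, with the pads centred about 6 mm farther out (x = -22 mm) so that they clear the rod. To free the hook, lift it about 40 mm, then draw it towards its -x.
- hook_tip (a point): Centre of the rounded end (radius 2 mm) of the hook's lower, turned-up end, at (-12.2, 0, -95) mm in the hook's frame. The last 8 mm, from (-5.2, -98.7) to the tip, are straight and point towards the hook's -x, rising 28 degrees. Held by its shank, the hook gives way at the tip by about 0.5 mm for each newton.
- hook_bottom (a point): Inner side of the lowest point of the hook's lower loop, at (0, 0, -98) mm in the hook's frame, where the hung handle rests.
- dish: Fixed white plastic staining dish, open at the top, 86 x 115 x 50 mm over its rim, inside 68.4 x 95.4 mm, floor 5 mm thick. Origin: centre of its underside; z up.
- slide_rack: Steel rack of glass slides, 66 x 93 x 44 mm without its handle, 0.25 to 0.35 kg, standing in the dish with about 1 mm of play all round. Origin: centre of its underside; x and y are its short and long sides. Out of its middle rises a flat upright pull-up handle, square to its x.
- handle_base (a point): Point of the rack on its middle line, 40 mm above its underside, where the handle comes out of its guides. The handle is a flat 2.5 mm plate, 87 mm wide below, 34 mm wide in its upper 38 mm, with one 8 mm hole midway across, 10 mm below its top. It is drawn up by an unreported amount, 0 to 24 mm: its hole is 44 to 68 mm above this point. Its guides hold it by about 6 N of friction.
- timer: White bench timer, 58 x 62 x 18 mm; to be left alone.
- slide_box: Flat green slide box, 70 x 98 x 31 mm; to be left alone.
- strip_cup: Small clear plastic cup, 51 mm wide and 53 mm high; to be left alone.

How it is judged:
On the way:
1. the slide rack is lifted clear of the dish, hanging by its handle's hole on the hook (distance between hook_bottom and slide_rack between 0.083 and 0.117 m and y of hook_bottom in the frame of slide_rack between -0.009 and 0.009 m and height (world z) of slide_rack above 0.052 m and contact force between slide_rack and dish below 0.05 N and contact force between hook and slide_rack above 1 N), for 0.2 s.
At the end, for the whole second after the job is handed in: The hook rests on the rod (origin within 9 mm of its top line, between clamp block and free end); the slide rack hangs by its handle hole on the lower loop (83 to 117 mm from the rack origin), level within 0.15 rad, over 40 mm above the bench, both slower than 40 mm/s (distance between hook_bottom and slide_rack between 0.083 and 0.117 m and y of hook_bottom in the frame of slide_rack between -0.009 and 0.009 m and x of hook in the frame of stand between -0.009 and 0.009 m and y of hook in the frame of stand between -0.098 and 0.078 m and z of hook in the frame of stand between 0.257 and 0.27 m and contact force between hook and stand above 1 N and angle between slide_rack's own z axis and vertical below 0.15 rad and height (world z) of slide_rack above 0.04 m and linear speed of each of slide_rack, hook below 0.04 m/s); the robot touches nothing.
It fails at once if the hook presses on the slide rack or its handle with more than 10 N (contact force between hook and slide_rack above 10 N).
It fails at once if the gripper or arm touches the slide rack (contact force between any of the fingers, the arm and slide_rack above 0.3 N).
It fails at once if the timer, slide box or clear cup is moved by more than 15 mm (distance of any of timer, slide_box, strip_cup from where it was at the start of the episode above 0.015 m).
It also fails if it takes over 72 s, if anything falls off the work surface, if the arm or the gripper's body presses on something with over 40 N, if the wrist force passes 120 N, or if a joint passes its speed limit or range.

## Working session

There is one attempt and no reset: what is moved stays moved. The work goes in short steps, Python scripts to look and compute and a shell command to move; the robot and the scene stay as the last step left them, time stands still between calls to the robot, and variables do not carry over. Pictures are saved under pics/ and viewed, at most 10 in all, crops included, and the job is handed in when it is done.

```bash
ls; mkdir -p pics
cat > h.py <<'E'
import numpy as np, cv2
from bench import robot
from scipy.spatial.transform import Rotation as Rn
from scipy.optimize import least_squares
def pose():
    o=robot.get_obs(); q=o["ee_rot"]; return np.array(o["eef_pos"]),Rn.from_quat([q[1],q[2],q[3],q[0]]).as_matrix()
def cam(n):
    p,R=pose(); im=robot.get_image(n)
    K=np.array([[im["fx"],0,im["cx"]],[0,im["fy"],im["cy"]],[0,0,1]]); d=np.array(im["dist"],float)
    if "mount" in im:
        T=np.eye(4);T[:3,:3]=R;T[:3,3]=p
        W=np.linalg.inv(T@np.array(im["mount"])); Rc,t=W[:3,:3],W[:3,3]
    else: Rc,t=np.array(im["R"]),np.array(im["t"])
    return dict(K=K,d=d,R=Rc,t=t,im=np.array(im["pixels"]),n=n)
def proj(c,X):
    return cv2.projectPoints(np.atleast_2d(np.array(X,float)),cv2.Rodrigues(c["R"])[0],c["t"],c["K"],c["d"])[0][:,0]
def ray(c,uv):
    n=cv2.undistortPoints(np.array([[uv]],float),c["K"],c["d"])[0,0]
    return -c["R"].T@c["t"], c["R"].T@np.array([n[0],n[1],1])
def atz(c,uv,z):
    o,d=ray(c,uv); return o+d*(z-o[2])/d[2]
def tri(obs):
    A=np.zeros((3,3));b=np.zeros(3);L=[]
    for c,uv in obs:
        o,d=ray(c,uv);d=d/np.linalg.norm(d);P=np.eye(3)-np.outer(d,d);A+=P;b+=P@o;L.append((P,o))
    X=np.linalg.solve(A,b); return X,[np.linalg.norm(P@(X-o)) for P,o in L]
E
python3 - <<'E'
from h import *
print(robot.get_obs())
cs={}
for n in ["side","top","wrist"]:
    c=cam(n);cs[n]=c;cv2.imwrite(f"pics/{n}0.png",c["im"])
    print(n,"cam at",(-c["R"].T@c["t"]).round(3),"fwd",c["R"][2].round(2),c["K"][0,0])
    for th in ["stand","hook","hook_shank","hook_tip","hook_bottom","dish","slide_rack","handle_base","timer","slide_box","strip_cup"]:
        print(th,[(np.round(m["position"],1).tolist(),round(m["p"],2)) for m in robot.mark_of(th,n)[:2]])
v=np.vstack([cs["side"]["im"],cs["top"]["im"]])
E
```

```text
pics
{'time': 0.0, 'joints': array([-1.19159402e+00,  3.00453699e-01,  1.52158899e+00, -8.94349589e-07,
        1.32068237e+00, -6.66106489e-02]), 'qvel': array([-5.41399859e-04, -1.59843848e-03, -5.74685433e-04,  1.88045574e-03,
        1.12714440e-03, -7.54244658e-05]), 'joint_efforts': array([-2.00773713e-03, -5.31815743e+01, -3.52735770e+01,  7.07548088e-02,
        2.44024774e-02, -9.68717723e-05]), 'eef_pos': array([ 0.23703477, -0.4959651 ,  0.16819255]), 'ee_rot': array([-5.59231762e-04,  9.75258868e-01,  2.21065193e-01, -8.85628843e-05]), 'contact_force': array([ 0.25390441, -0.96844745,  0.05660336]), 'torque': array([-0.04943138,  0.01073533, -0.0249699 ]), 'gripper_force': 0.0, 'width': 0.09384729066016652}
side cam at [ 0.573 -0.859  0.953] fwd [-0.03  0.79 -0.61] 495.2281378347842
stand [([253.8, 328.0], 0.91)]
hook [([253.1, 232.9], 0.53), ([223.1, 227.5], 0.17)]
hook_shank [([246.6, 242.2], 0.44)]
hook_tip [([246.5, 269.5], 0.55), ([252.6, 231.9], 0.39)]
hook_bottom [([255.2, 265.1], 0.69)]
dish [([254.4, 265.4], 0.68), ([225.7, 226.7], 0.58)]
slide_rack [([220.7, 226
[... 175 characters left out ...]
1.299] fwd [ 0.21  0.   -0.98] 420.69325421083136
stand [([340.6, 189.2], 0.68)]
hook [([348.2, 168.4], 0.52)]
hook_shank [([349.0, 178.4], 0.44)]
hook_tip [([339.6, 182.4], 0.6)]
hook_bottom [([341.8, 178.8], 0.62)]
dish [([231.9, 223.3], 0.89), ([348.2, 170.0], 0.42)]
slide_rack [([232.0, 224.5], 0.27), ([229.0, 223.9], 0.17)]
handle_base [([232.0, 225.4], 0.75)]
timer [([307.6, 231.0], 0.65), ([337.3, 181.8], 0.36)]
slide_box [([172.2, 218.6], 0.65)]
strip_cup [([278.6, 146.3], 0.48)]
wrist cam at [ 0.299 -0.465  0.384] fwd [-0.22 -0.1  -0.97] 324.8976087374965
stand []
hook []
hook_shank []
hook_tip []
hook_bottom []
dish []
slide_rack []
handle_base []
timer []
slide_box []
strip_cup []
```

Run:
```python
import cv2
a=cv2.imread("pics/side0.png")[130:355,140:370];b=cv2.imread("pics/top0.png")[110:290,130:400]
a=cv2.resize(a,None,fx=2.6,fy=2.6,interpolation=3);b=cv2.resize(b,None,fx=2.9,fy=2.9,interpolation=3)
cv2.imwrite("pics/sidec.png",a);cv2.imwrite("pics/topc.png",b);print(a.shape,b.shape)
```

```text
(585, 598, 3) (522, 783, 3)
```

View pics/sidec.png

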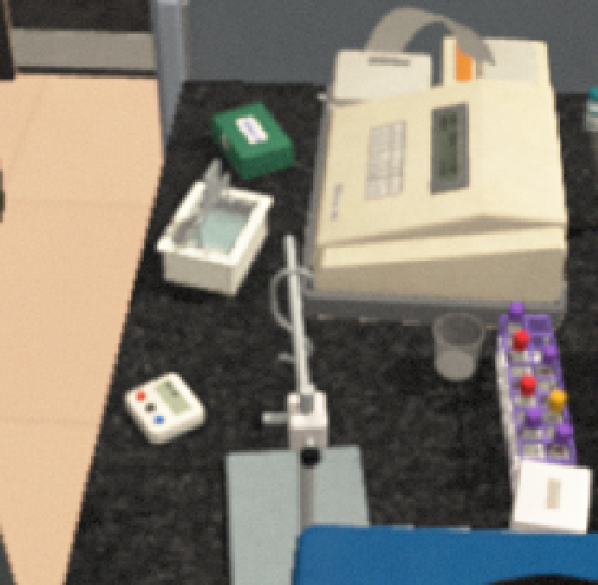

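View pics/topc.png

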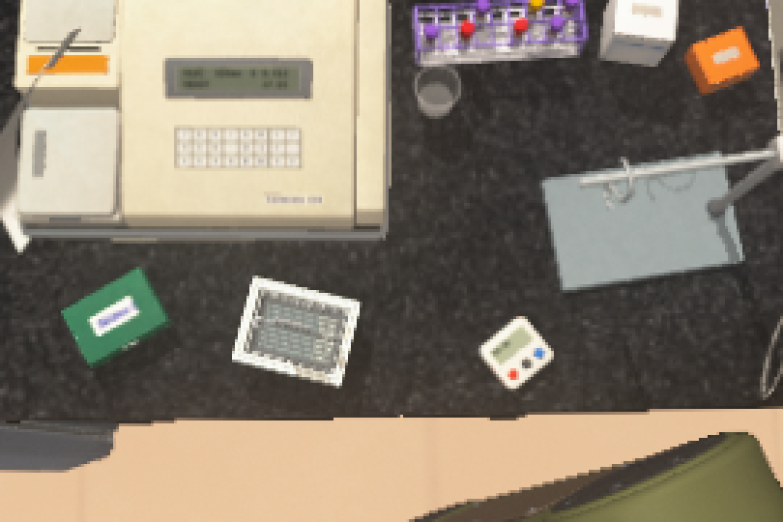

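The side crop shows the rod running away from the camera, with its free end near (251,221) full-frame and the hook about 15 mm behind it. The rack's handle stands in the dish near (222,200). The top crop shows the rod from (331,173) to (397,163), with the hook near (343,175), and the dish centred near (231,224).

Run:
```python
from h import *
s,t=cam("side"),cam("top")
def q(name,a,b):
    X,e=tri([(s,a),(t,b)]);print(name,X.round(4),np.round(e,4))
q("rodend",(251.5,221.5),(331,173.4))
q("hook_tip",(246.5,269.5),(339.6,182.4)) 
q("hook_shank",(246.6,242.2),(349,178.4))
q("hook_bot",(255.2,265.1),(341.8,178.8))
print("rod top-view at .26",atz(t,(331,173.4),.26),atz(t,(397,163.4),.26))
for uv in [(543,178),(565,290),(743,262)]: print("base",atz(t,(130+uv[0]/2.9,110+uv[1]/2.9),.01).round(4))
for uv in [(256,277),(359,300),(340,385),(234,362)]: print("dishrim",atz(t,(130+uv[0]/2.9,110+uv[1]/2.9),.05).round(4))
for n,uv,z in [("timer",(307.6,231),.01),("box",(172.2,218.6),.015),("cup",(278.6,146.3),.02),("hb",(232,225.4),.045)]: print(n,atz(t,uv,z).round(3))
# handle top region in side : mask
for n,c in (("side",s),("top",t)):
  for th in ["slide_rack","hook","dish","handle_base","stand"]:
    m=robot.cut_out(th,n); print(n,th,[(np.round(k["box"],1).tolist(),round(k["p"],2)) for k in m[:2]])
a=s["im"][170:240,190:280];cv2.imwrite("pics/rackside.png",cv2.resize(a,None,fx=8,fy=8,interpolation=2))
p,R=pose();print(R.round(3))
```

```text
rodend [ 0.5085 -0.0768  0.2634] [0.002 0.002]
hook_tip [ 0.5028 -0.1189  0.1619] [0.0012 0.0012]
hook_shank [ 0.4999 -0.1253  0.2483] [0.0039 0.0039]
hook_bot [ 0.5158 -0.1213  0.1769] [0.0051 0.0051]
rod top-view at .26 [ 0.50728238 -0.07786892  0.26      ] [ 0.53092702 -0.25273795  0.26      ]
base [ 0.5725 -0.0807  0.01  ]
base [ 0.4491 -0.0985  0.01  ]
base [ 0.4752 -0.2953  0.01  ]
dishrim [0.4631 0.228  0.05  ]
dishrim [0.4372 0.1217 0.05  ]
dishrim [0.3502 0.1425 0.05  ]
dishrim [0.3754 0.2508 0.05  ]
timer [ 0.385 -0.042  0.01 ]
box [0.43  0.374 0.015]
cup [0.654 0.04  0.02 ]
hb [0.403 0.187 0.045]
side slide_rack [([221.8, 210.6, 31.8, 36.6], 0.79)]
side hook []
side dish [([221.8, 222.6, 37.2, 39.5], 0.69)]
side handle_base [([222.8, 209.9, 30.5, 36.2], 0.88)]
side stand [([254.3, 299.4, 50.7, 158.4], 0.79)]
top slide_rack [([233.1, 224.7, 32.7, 26.7], 0.97)]
top hook [([234.1, 224.6, 35.9, 26.1], 0.28)]
top dish [([231.6, 223.4, 40.9, 34.7], 0.67), ([280.8, 141.0, 18.0, 16.6], 0.35)]
top handle_base [([231.5, 224.7, 36.8, 25.7], 0.8)]
top stand [([364.9, 183.1, 103.4, 55.7], 0.88)]
[[ 0.902  0.431  0.   ]
 [ 0.431 -0.902 -0.   ]
 [-0.     0.    -1.   ]]
```

```bash
python3 -m inch '[{"tz":-4},{"tz":-8},{"tz":-13},{"tx":3,"ty":-2.5,"tz":-13,"roll":0.1},{"tx":6,"ty":-5,"tz":-13,"roll":0.2},{"tx":9,"ty":-7,"tz":-13,"roll":0.31},{"tx":12,"ty":-9.5,"tz":-13,"roll":0.31},{"tx":15,"ty":-12,"tz":-13,"roll":0.31},{"tx":18,"ty":-14,"tz":-13,"roll":0.31},{"tx":21,"ty":-16,"tz":-13,"roll":0.31},{"tx":24,"ty":-18,"tz":-13,"roll":0.31},{"tx":27,"ty":-20.5,"tz":-13,"roll":0.31},{"tx":30,"ty":-23,"tz":-13,"roll":0.31},{"tx":32.5,"ty":-24.5,"tz":-13,"roll":0.31},{"tx":32.5,"ty":-24.5,"tz":-13,"roll":0.31},{"tx":32.5,"ty":-24.5,"tz":-13,"roll":0.31},{"tx":32.5,"ty":-24.5,"tz":-13,"roll":0.31}]'
python3 - <<'E'
from h import *
c=cam("wrist");cv2.imwrite("pics/w1.png",cv2.resize(c["im"],None,fx=1.5,fy=1.5))
p,R=pose();print(p,R.round(3))
for th in ["stand","hook","hook_shank","hook_tip","hook_bottom","dish","handle_base"]:
    print(th,[(np.round(m["position"],1).tolist(),round(m["p"],2)) for m in robot.mark_of(th,"wrist")[:2]])
E
```

```text
[ 0.23713269 -0.49626764  0.16874882] [[ 0.902  0.431  0.   ]
 [ 0.431 -0.902 -0.   ]
 [-0.     0.    -1.   ]]
stand []
hook []
hook_shank []
hook_tip []
hook_bottom []
dish []
handle_base []validation failed for argument at $[0]...
```

View pics/w1.png

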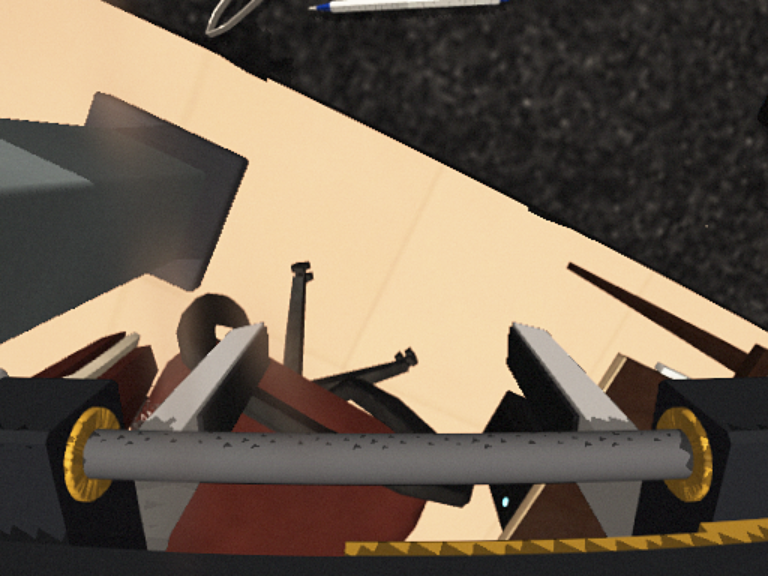

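The wrist view shows the fingers at (255,330) and (515,330), with image up along tool +x. The move was refused, probably because each row needs every key, so I'll give them all.

```bash
python3 -m inch '[{"tx":0,"ty":0,"tz":-4,"roll":0,"jaw":1},{"tx":0,"ty":0,"tz":-8,"roll":0,"jaw":1},{"tx":0,"ty":0,"tz":-13,"roll":0,"jaw":1},{"tx":6,"ty":-5,"tz":-13,"roll":0.2,"jaw":1},{"tx":9,"ty":-7,"tz":-13,"roll":0.31,"jaw":1},{"tx":12,"ty":-9.5,"tz":-13,"roll":0.31,"jaw":1},{"tx":15,"ty":-12,"tz":-13,"roll":0.31,"jaw":1},{"tx":18,"ty":-14,"tz":-13,"roll":0.31,"jaw":1},{"tx":21,"ty":-16,"tz":-13,"roll":0.31,"jaw":1},{"tx":24,"ty":-18,"tz":-13,"roll":0.31,"jaw":1},{"tx":27,"ty":-20.5,"tz":-13,"roll":0.31,"jaw":1},{"tx":30,"ty":-23,"tz":-13,"roll":0.31,"jaw":1},{"tx":32.5,"ty":-24.5,"tz":-13,"roll":0.31,"jaw":1},{"tx":32.5,"ty":-24.5,"tz":-13,"roll":0.31,"jaw":1},{"tx":32.5,"ty":-24.5,"tz":-13,"roll":0.31,"jaw":1}]'
```

```text
time: 4.05
eef_pos: [0.4252, -0.1339, 0.2987]
ee_rot: [0.0, 0.998, 0.069, -0.0]
contact_force: [-1.2, 0.4, -0.2]
width: 0.0943
gripper_force: 0.0
```

Run:
```python
from h import *
c=cam("wrist");cv2.imwrite("pics/w2.png",cv2.resize(c["im"],None,fx=1.5,fy=1.5))
np.savez("pics/w2.npz",**{k:c[k] for k in "K d R t im".split()})
p,R=pose();print(p,R.round(3))
for th in ["hook","hook_shank","hook_bottom"]:
    print(th,[(np.round(m["position"],1).tolist(),round(m["p"],2)) for m in robot.mark_of(th,"wrist")[:2]])
print("pred hook pts",proj(c,[[.514,-.1216,.26],[.507,-.0769,.26],[.498,-.1236,.237]]))
```

```text
[ 0.42472548 -0.13492411  0.29871625] [[ 0.991  0.137 -0.   ]
 [ 0.137 -0.991 -0.   ]
 [-0.     0.    -1.   ]]
hook [([252.4, 82.4], 0.52)]
hook_shank [([254.2, 100.3], 0.7)]
hook_bottom []
pred hook pts [[260.35083288  79.1953381 ]
 [200.22241103  80.43991386]
 [259.88526434 101.66505924]]
```

View pics/w2.png

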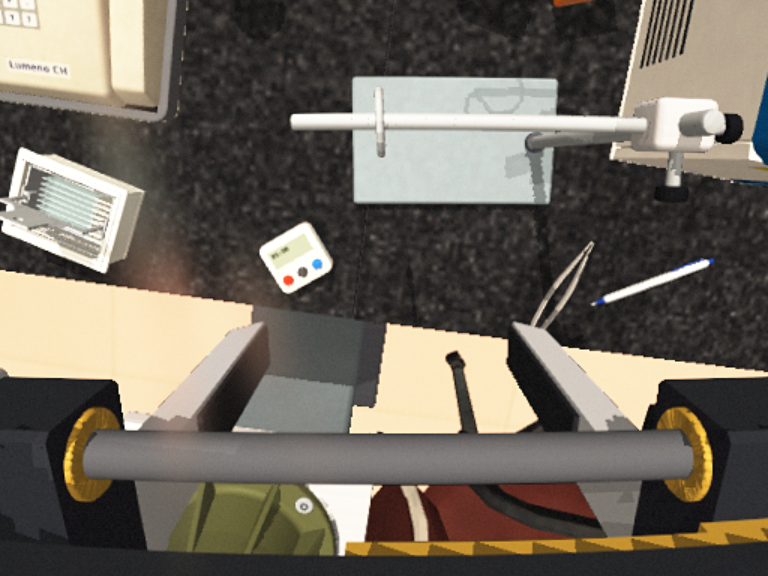

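The wrist view shows the rod from (194,81) to (427,83) full-frame, with the hook crossing it at (253,81). The hook's shank bend is at (254,103), square to the rod.

Run:
```python
import numpy as np, cv2
from h import atz,proj
c=dict(np.load("pics/w2.npz"))
im=cv2.cvtColor(c["im"],cv2.COLOR_BGR2GRAY).astype(float)
# rod centre rows by brightness at several columns; hook columns at rows
def cen(v,lo):
    w=np.clip(v-np.percentile(v,30)-30,0,None); return lo+(w*np.arange(len(v))).sum()/w.sum()
E=[]
for col in [200,210,225,232,240]:
    E.append((col,cen(im[70:95,col],70)))
print(E)
for col in (345,400): print(col,im[74:92,col].astype(int).tolist())
for col in (200,245): print(col,im[74:92,col].astype(int).tolist())
for r in (62,66,70,88,92,96,100,103): print(r,im[r,244:264].astype(int).tolist())
```

```text
[(200, np.float64(80.01768793430196)), (210, np.float64(79.82569159836066)), (225, np.float64(79.7031934877896)), (232, np.float64(79.76934592353754)), (240, np.float64(78.26315789473685))]
345 [207, 208, 214, 242, 251, 251, 249, 245, 240, 228, 205, 162, 129, 160, 217, 214, 207, 210]
400 [37, 36, 29, 136, 237, 251, 251, 249, 247, 242, 233, 211, 176, 137, 104, 97, 98, 95]
200 [32, 61, 255, 253, 253, 252, 249, 245, 231, 208, 176, 141, 101, 42, 39, 41, 38, 41]
245 [212, 229, 247, 252, 244, 231, 250, 244, 215, 182, 173, 131, 166, 211, 215, 214, 212, 215]
62 [217, 215, 215, 216, 217, 177, 237, 247, 247, 234, 183, 176, 218, 213, 212, 210, 214, 213, 214, 216]
66 [212, 216, 211, 212, 211, 212, 231, 250, 252, 243, 193, 157, 216, 216, 217, 215, 218, 215, 216, 217]
70 [213, 214, 211, 214, 217, 214, 232, 249, 251, 244, 212, 167, 216, 212, 214, 211, 214, 213, 210, 213]
88 [215, 215, 218, 214, 215, 211, 173, 205, 227, 222, 192, 146, 162, 222, 216, 215, 215, 213, 212, 218]
92 [216, 215, 211, 212, 217, 214, 211, 186, 212, 209, 192, 147, 135, 222, 216, 212, 214, 217, 212, 218]
96 [212, 212, 214, 211, 214, 213, 213, 157, 158, 159, 137, 120, 148, 182, 220, 216, 215, 212, 215, 212]
100 [215, 216, 219, 220, 218, 218, 212, 166, 139, 152, 142, 102, 138, 226, 219, 217, 214, 214, 212, 215]
103 [215, 217, 216, 217, 217, 217, 219, 205, 107, 135, 117, 100, 135, 221, 216, 217, 213, 215, 208, 209]
```

Run:
```python
import numpy as np, cv2
from h import atz,proj
c=dict(np.load("pics/w2.npz"))
P=lambda u,v,z: atz(c,(u,v),z)
a,b=P(200,81,.26),P(400,82.4,.26);e=P(194,81,.26);d=a-b;print("rod",a,b,"yaw",np.arctan2(-d[0],d[1]),"end",e)
h1,h2,h3=P(252.8,66,.258),P(253,81.3,.264),P(253.6,100,.240)
print(h1,h2,h3)
yaw=np.arctan2(-d[0],d[1]);X=np.array([np.cos(yaw),np.sin(yaw),0]);Y=np.array([-X[1],X[0],0])
O=e-.080*Y;print("stand",O,"hook y",[(h-O)@Y for h in (h1,h2,h3)],"x",[(h-O)@X for h in (h1,h2,h3)])
H=O+Y*((h2-O)@Y);H[2]=.264
print("hook",H,"tcp goal",H-.022*X+[0,0,-.046])
base=[P(354/1.5,77/1.5,.01),P(557/1.5,80/1.5,.01),P(551/1.5,204/1.5,.01),P(354/1.5,203/1.5,.01)]
print([( (q-O)@X,(q-O)@Y) for q in base], "yaw base", np.arctan2(*( (base[0]-base[1])[:2]*[-1,1])))
```

```text
rod [ 0.50657224 -0.07677611  0.26      ] [ 0.52765581 -0.22713991  0.26      ] yaw 0.13930881745856288 end [ 0.50598184 -0.0722729   0.26      ]
[ 0.52286485 -0.11463023  0.258     ] [ 0.51143429 -0.11645506  0.264     ] [ 0.49855496 -0.11831062  0.24      ]
stand [ 0.51709053 -0.15149788  0.26      ] hook y [np.float64(0.03570866569823391), np.float64(0.03548874608380153), np.float64(0.03543957458793583)] x [np.float64(0.010837764571374045), np.float64(-0.0007354476158261628), np.float64(-0.013747663741069803)]
hook [ 0.51216261 -0.11635294  0.264     ] tcp goal [ 0.49037575 -0.11940783  0.218     ]
[(np.float64(0.06085342933030244), np.float64(0.06453068608836952)), (np.float64(0.05984364125602702), np.float64(-0.13537752408099635)), (np.float64(-0.06226334885168176), np.float64(-0.13757044562686918)), (np.float64(-0.06199507679667206), np.float64(0.06616236883379785))] yaw base 0.13425760177696666
```

```bash
python3 -m inch '[{"tx":2,"ty":-0.3,"tz":0,"roll":0,"jaw":0.7},{"tx":4.5,"ty":-0.6,"tz":0,"roll":0,"jaw":0.5},{"tx":6.8,"ty":-0.64,"tz":0,"roll":0,"jaw":0.4},{"tx":6.8,"ty":-0.64,"tz":2.7,"roll":0,"jaw":0.4},{"tx":6.8,"ty":-0.64,"tz":5.4,"roll":0,"jaw":0.4},{"tx":6.8,"ty":-0.64,"tz":8.1,"roll":0,"jaw":0.4},{"tx":6.8,"ty":-0.64,"tz":8.1,"roll":0,"jaw":0.4},{"tx":6.8,"ty":-0.64,"tz":8.1,"roll":0,"jaw":0.4},{"tx":6.8,"ty":-0.64,"tz":8.1,"roll":0,"jaw":0.4}]' 40
python3 - <<'E'
from h import *
c=cam("wrist");np.savez("pics/w3.npz",**{k:c[k] for k in "K d R t im".split()})
p,R=pose();print(p)
print(robot.mark_of("hook_shank","wrist"))
cv2.imwrite("pics/w3.png",cv2.resize(c["im"][100:300,130:380],None,fx=3,fy=3,interpolation=2))
Y=.137;X=np.array([np.cos(Y),np.sin(Y),0]);H=np.array([.5122,-.1164,.264])
print(proj(c,[H,H-.016*X+[0,0,-.027],H+.016*X+[0,0,-.018]])-[130,100])
E
```

```text
time: 5.0
eef_pos: [0.4917, -0.1203, 0.2196]
ee_rot: [0.0, 0.998, 0.067, 0.001]
contact_force: [-0.1, 0.4, 0.2]
width: 0.0392
gripper_force: 0.0
[ 0.49181991 -0.12019324  0.21979656]
[{'position': [260.5, 208.1], 'p': 0.66}]
[[128.65184082  97.55196115]
 [128.64416387 110.26930181]
 [128.5859134   63.15362418]]
```

View pics/w3.png

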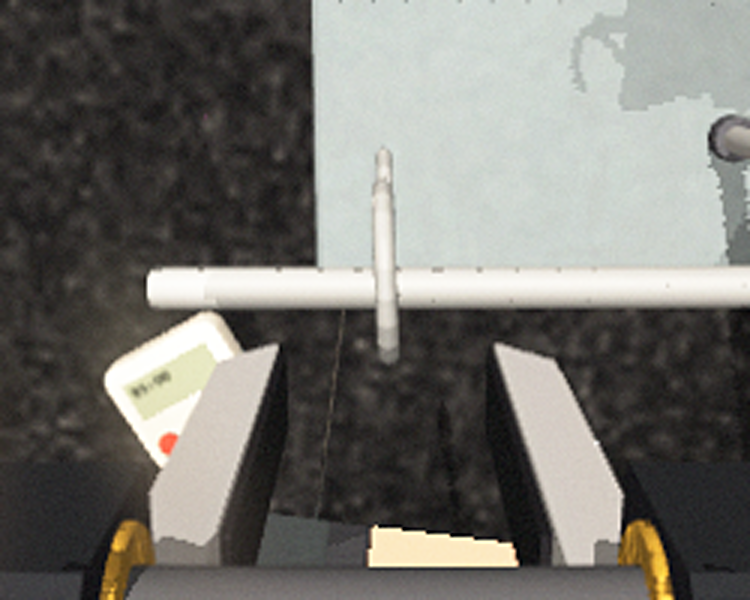

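The hook's crown sits at crop (386,290) on the rod, as predicted, and its shank is midway between the fingertips. I'll close on it.

```bash
python3 -m inch '[{"tx":0,"ty":0,"tz":0,"roll":0,"jaw":0.2},{"tx":0,"ty":0,"tz":0,"roll":0,"jaw":0},{"tx":0,"ty":0,"tz":0,"roll":0,"jaw":0},{"tx":0,"ty":0,"tz":0,"roll":0,"jaw":0},{"tx":0,"ty":0,"tz":0,"roll":0,"jaw":0},{"tx":0,"ty":0,"tz":0,"roll":0,"jaw":0},{"tx":0,"ty":0,"tz":0,"roll":0,"jaw":0}]' 40
```

```text
time: 5.68
eef_pos: [0.4912, -0.1195, 0.2178]
ee_rot: [0.0, 0.998, 0.068, -0.0]
contact_force: [-0.8, 0.3, 0.6]
width: 0.0008
gripper_force: 26.6
```

Run:
```python
from h import *
o=robot.get_obs();print(o["width"],o["gripper_force"],o["eef_pos"])
c=cam("wrist")
a=cv2.resize(c["im"][130:290,170:345],None,fx=3,fy=3,interpolation=2);s=cam("side")
b=cv2.resize(s["im"][190:300,215:300],None,fx=4,fy=4,interpolation=2)
h=max(a.shape[0],b.shape[0]);f=lambda x:np.pad(x,((0,h-x.shape[0]),(0,0),(0,0)))
v=np.hstack([f(a),f(b)])[:, :];v=cv2.resize(v,None,fx=.9,fy=.9);print(v.shape);cv2.imwrite("pics/w4.png",v[:600,:800])
```

```text
0.0008174005376197497 26.580278699984774 [ 0.49121915 -0.11950192  0.2177682 ]
(432, 778, 3)
```

View pics/w4.png

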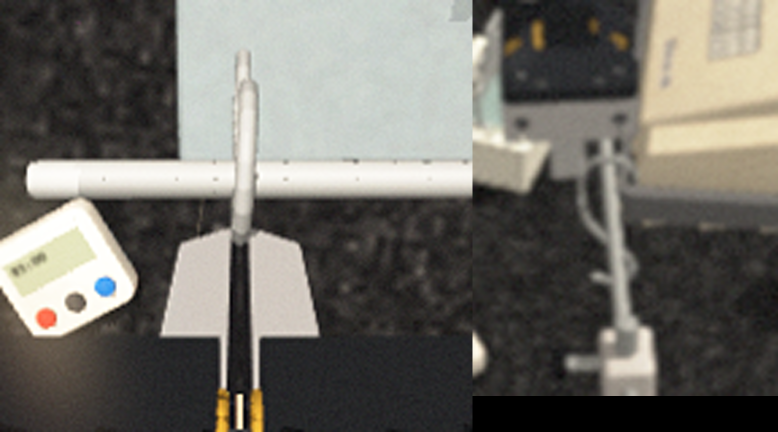

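The right panel shows the hook still on the rod. In the left panel the pads have closed, with the shank only at their front edge near (240,238), and the hook is slightly turned. I'll open, go 4 mm farther in and grip again.

```bash
python3 -m inch '[{"tx":0,"ty":0,"tz":0,"roll":0,"jaw":0.2},{"tx":0,"ty":0,"tz":0,"roll":0,"jaw":0.2},{"tx":0,"ty":0,"tz":0,"roll":0,"jaw":0.2},{"tx":0.2,"ty":0,"tz":0,"roll":0,"jaw":0.2},{"tx":0.4,"ty":0,"tz":0,"roll":0,"jaw":0.2},{"tx":0.4,"ty":0,"tz":0,"roll":0,"jaw":0.2},{"tx":0.4,"ty":0,"tz":0,"roll":0,"jaw":0.2},{"tx":0.4,"ty":0,"tz":0,"roll":0,"jaw":0.2},{"tx":0.4,"ty":0,"tz":0,"roll":0,"jaw":0.2},{"tx":0.4,"ty":0,"tz":0,"roll":0,"jaw":0.2}]' 40
python3 - <<'E'
from h import *
c=cam("wrist");np.savez("pics/w5.npz",**{k:c[k] for k in "K d R t im".split()})
print(pose()[0]); print(robot.mark_of("hook_shank","wrist"))
v=cv2.resize(c["im"][130:270,170:345],None,fx=4,fy=4,interpolation=2);cv2.imwrite("pics/w5.png",v)
E
```

```text
time: 6.62
eef_pos: [0.4952, -0.119, 0.2178]
ee_rot: [0.0, 0.998, 0.068, 0.0]
contact_force: [0.6, -0.7, 0.6]
width: 0.0189
gripper_force: 0.0
[ 0.49519423 -0.11897852  0.21775827]
[{'position': [257.9, 214.3], 'p': 0.66}]
```

View pics/w5.png

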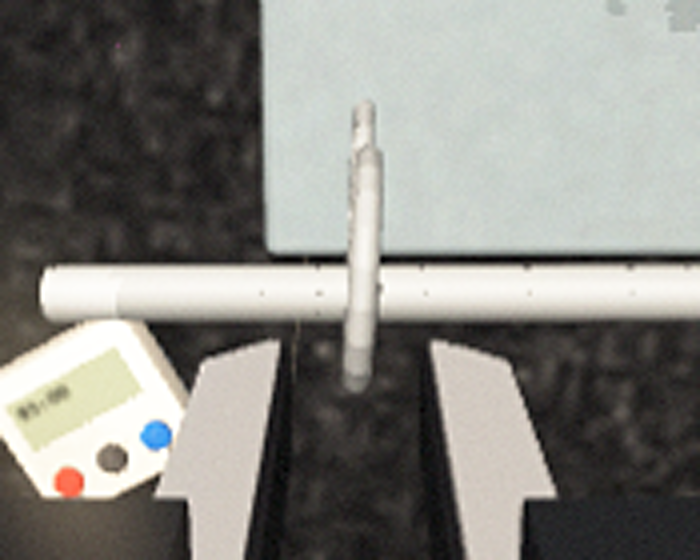

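The shank at (356,375) is now well between the pads, whose front edges are at row 340. I'll close again.

```bash
python3 -m inch '[{"tx":0,"ty":0,"tz":0,"roll":0,"jaw":0.1},{"tx":0,"ty":0,"tz":0,"roll":0,"jaw":0},{"tx":0,"ty":0,"tz":0,"roll":0,"jaw":0},{"tx":0,"ty":0,"tz":0,"roll":0,"jaw":0},{"tx":0,"ty":0,"tz":0,"roll":0,"jaw":0},{"tx":0,"ty":0,"tz":0,"roll":0,"jaw":0}]' 40
```

```text
time: 7.22
eef_pos: [0.4952, -0.119, 0.2178]
ee_rot: [-0.0, 0.998, 0.068, 0.0]
contact_force: [-0.5, 0.7, -0.5]
width: 0.0021
gripper_force: 40.0
```

```bash
python3 -m inch '[{"tx":0,"ty":0,"tz":-1,"roll":0,"jaw":0},{"tx":0,"ty":0,"tz":-2.5,"roll":0,"jaw":0},{"tx":0,"ty":0,"tz":-4.2,"roll":0,"jaw":0},{"tx":0,"ty":0,"tz":-4.2,"roll":0,"jaw":0},{"tx":-2,"ty":0,"tz":-4.2,"roll":0,"jaw":0},{"tx":-4,"ty":0,"tz":-4.2,"roll":0,"jaw":0},{"tx":-6,"ty":0,"tz":-4.2,"roll":0,"jaw":0},{"tx":-7,"ty":0,"tz":-4.2,"roll":0,"jaw":0},{"tx":-7,"ty":0,"tz":-4.2,"roll":0,"jaw":0},{"tx":-7,"ty":0,"tz":-4.2,"roll":0,"jaw":0}]' 40
python3 - <<'E'
from h import *
p,R=pose();print(p)
w=cam("wrist");s=cam("side")
np.savez("pics/w6.npz",**{k:w[k] for k in "K d R t im".split()});np.savez("pics/s6.npz",**{k:s[k] for k in "K d R t im".split()})
for n in("wrist","side"):
  for th in ["hook_tip","hook_bottom"]: print(n,th,[(np.round(m["position"],1).tolist(),round(m["p"],2)) for m in robot.mark_of(th,n)[:2]])
X=R[:,0]; H=p+[0,0,.046]+.017*X
hk=[H,H-.016*X+[0,0,-.027],H-.0122*X+[0,0,-.095],H+[0,0,-.098],H+.016*X+[0,0,-.018]]
pw,ps=proj(w,hk),proj(s,hk);print(pw.round(1),ps.round(1))
a=w["im"][100:290,150:350].copy();b=s["im"][170:290,190:290].copy()
a=cv2.resize(a,None,fx=2,fy=2,interpolation=2);b=cv2.resize(b,None,fx=3.8,fy=3.8,interpolation=2)
h=max(len(a),len(b));f=lambda x:np.pad(x,((0,h-x.shape[0]),(0,0),(0,0)))
cv2.imwrite("pics/v6.png",np.hstack([f(a),f(b)]))
E
```

```text
time: 8.05
eef_pos: [0.4262, -0.1286, 0.2599]
ee_rot: [0.0, 0.998, 0.068, 0.0]
contact_force: [-0.7, -0.1, -1.3]
width: 0.0023
gripper_force: 40.0
[ 0.42618105 -0.1285541   0.25992724]
wrist hook_tip []
wrist hook_bottom [([260.7, 165.0], 0.66), ([27.2, 145.4], 0.38)]
side hook_tip [([213.5, 255.8], 0.63)]
side hook_bottom [([222.4, 256.6], 0.65)]
[[260.7 205.3]
 [260.3 216.9]
 [259.9 185.9]
 [259.9 170.9]
 [260.5 170.2]] [[215.6 220.7]
 [208.4 231.1]
 [212.3 254.9]
 [218.2 255.6]
 [224.1 227. ]]
```

View pics/v6.png

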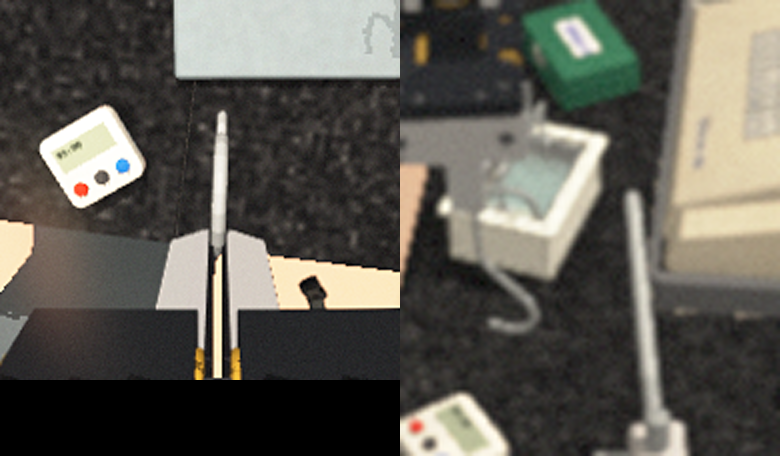

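The left panel shows the crown aligned between the pads, with the loop's end at full-frame (261,157). In the right panel the shank is upright and the tip is at (213.6,254.7), within 2 px of prediction, so the hook is held straight. Next I'll move to look at the rack.

```bash
python3 -m inch '[{"tx":-0.8,"ty":-2,"tz":0,"roll":0.05,"jaw":0},{"tx":-1.6,"ty":-5,"tz":0,"roll":0.1,"jaw":0},{"tx":-2.4,"ty":-8,"tz":0,"roll":0.15,"jaw":0},{"tx":-3.2,"ty":-11,"tz":0.5,"roll":0.2,"jaw":0},{"tx":-4,"ty":-14,"tz":1,"roll":0.25,"jaw":0},{"tx":-4.8,"ty":-17,"tz":1.5,"roll":0.3,"jaw":0},{"tx":-5.6,"ty":-20,"tz":2,"roll":0.372,"jaw":0},{"tx":-6.4,"ty":-23,"tz":2.5,"roll":0.372,"jaw":0},{"tx":-7.2,"ty":-26,"tz":3,"roll":0.372,"jaw":0},{"tx":-8,"ty":-29,"tz":4,"roll":0.372,"jaw":0},{"tx":-8.4,"ty":-31,"tz":4,"roll":0.372,"jaw":0},{"tx":-8.4,"ty":-31.4,"tz":4,"roll":0.372,"jaw":0},{"tx":-8.4,"ty":-31.4,"tz":4,"roll":0.372,"jaw":0},{"tx":-8.4,"ty":-31.4,"tz":4,"roll":0.372,"jaw":0}]' 40
python3 - <<'E'
from h import *
p,R=pose();print(p,R[:,0].round(3));c=cam("wrist")
np.savez("pics/wC.npz",**{k:c[k] for k in "K d R t im".split()});cv2.imwrite("pics/wC.png",c["im"])
E
```

```text
time: 9.52
eef_pos: [0.3004, 0.1711, 0.2198]
ee_rot: [0.0, 0.993, -0.117, 0.0]
contact_force: [-1.1, -0.8, 0.0]
width: 0.002
gripper_force: 40.0
[0.30038471 0.17109723 0.21980494] [ 0.972 -0.233  0.   ]
```

```bash
python3 -m inch '[{"tx":0,"ty":1,"tz":0,"roll":0,"jaw":0},{"tx":2,"ty":3,"tz":0,"roll":0,"jaw":0},{"tx":5,"ty":4,"tz":0,"roll":0,"jaw":0},{"tx":8,"ty":4,"tz":0,"roll":0,"jaw":0},{"tx":11,"ty":4,"tz":0,"roll":0,"jaw":0},{"tx":13,"ty":4,"tz":0,"roll":0,"jaw":0},{"tx":13,"ty":4,"tz":0,"roll":0,"jaw":0},{"tx":13,"ty":4,"tz":0,"roll":0,"jaw":0},{"tx":13,"ty":4,"tz":0,"roll":0,"jaw":0}]' 40
python3 - <<'E'
from h import *
p,R=pose();print(p,R[:,0].round(3));c=cam("wrist")
np.savez("pics/wB.npz",**{k:c[k] for k in "K d R t im".split()});cv2.imwrite("pics/wB.png",c["im"])
a=cv2.imread("pics/wC.png");X=[.406,.186,.09];o=[]
for im,n in((a,"wC"),(c["im"],"wB")):
    k=dict(np.load(f"pics/{n}.npz"));u=proj(k,[X])[0];print(n,u)
    u0=int(np.clip(u[0]-65,0,512-130));v0=int(np.clip(u[1]-65,0,384-130));print("crop",u0,v0)
    o.append(cv2.resize(im[v0:v0+130,u0:u0+130],None,fx=3,fy=3,interpolation=2))
cv2.imwrite("pics/v7.png",np.hstack(o))
E
```

```text
time: 10.32
eef_pos: [0.4166, 0.1012, 0.2197]
ee_rot: [0.0, 0.993, -0.118, -0.0]
contact_force: [-0.3, -0.2, -0.6]
width: 0.0024
gripper_force: 40.0
[0.4165945  0.10119501 0.21973872] [ 0.972 -0.235 -0.   ]
wC [220.82753473  76.57459094]
crop 155 11
wB [187.03292476 198.85825681]
crop 122 133
```

View pics/v7.png

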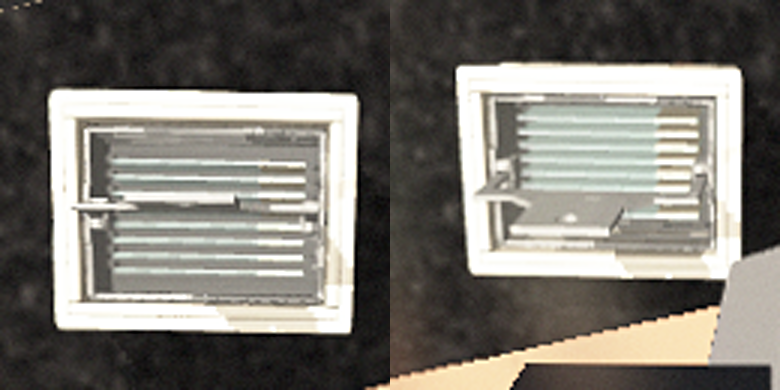

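In C (left) the handle is almost edge-on, its top edge running from crop (135,208) to (238,199). In B (right) the plate's hole is at crop (568,218), which is full-frame (181.3,205.7). Its top corners are at about (162.7,210.7) and (196.3,211.3).

Run:
```python
import numpy as np, cv2
from h import atz,proj,tri
B=dict(np.load("pics/wB.npz"));C=dict(np.load("pics/wC.npz"))
for n,k,r,c in(("B",B,(194,216),(158,202)),("C",C,(72,84),(195,240))):
    g=cv2.cvtColor(k["im"],cv2.COLOR_BGR2GRAY);print(n,"cols",c)
    for i in range(*r): print(i,*g[i,c[0]:c[1]])
f=lambda u,v:(155+u/3,11+v/3)
rim=[atz(C,f(*q),.05) for q in [(48,92),(357,95),(352,333),(57,328)]]
print(np.round(rim,4),np.mean(rim,0))
for i,j in((0,1),(3,2)): d=rim[i]-rim[j];print("yaw",np.arctan2(-d[0],d[1]),np.linalg.norm(d))
for i,j in((0,3),(1,2)): d=rim[i]-rim[j];print("yaw",np.arctan2(d[1],d[0]),np.linalg.norm(d))
```

```text
B cols (158, 202)
194 121 199 220 178 176 143 98 136 191 203 203 207 214 216 209 207 206 206 208 204 207 206 208 207 206 206 206 201 198 197 197 201 199 193 195 197 193 194 194 199 195 186 189 187
195 150 210 208 160 162 138 110 152 201 212 215 224 220 225 219 221 226 227 224 223 223 225 225 227 226 224 227 215 225 228 226 225 228 229 226 230 227 228 226 229 229 215 227 228
196 154 153 138 140 147 148 150 158 168 170 165 178 180 182 178 194 199 197 199 198 197 199 200 198 199 199 197 200 212 216 216 219 216 217 216 217 219 217 216 222 217 222 232 232
197 167 165 165 156 155 163 167 163 165 164 166 162 161 163 164 163 164 165 167 166 165 167 163 167 166 166 167 166 167 161 160 163 164 162 164 162 156 163 163 161 156 157 160 162
198 233 232 227 224 218 202 181 166 160 164 160 163 163 167 169 167 166 166 164 168 169 168 170 168 169 169 165 167 165 178 178 181 174 178 169 167 168 162 161 164 159 161 158 159
199 235 228 230 230 225 232 220 204 193 174 159 162 165 170 172 168 170 168 169 170 167 168 170 168 169 167 165 169 169 181 182 186 184 183 171 167 164 163 166 164 166 166 166 155
200
[... 4606 characters left out ...]
6 99 98 103 103 126 120
82 139 132 132 140 135 135 139 138 140 136 132 128 129 127 132 130 132 129 131 136 130 133 125 128 129 127 125 127 127 122 123 128 129 120 120 122 123 123 118 121 118 119 122 121 114
83 141 140 139 145 138 143 140 141 148 147 142 141 139 142 144 144 146 143 142 145 143 145 142 142 144 149 143 144 145 141 143 144 146 140 145 141 141 143 141 146 142 146 141 147 141
[[0.4607 0.2343 0.05  ]
 [0.432  0.1226 0.05  ]
 [0.347  0.1441 0.05  ]
 [0.3761 0.2555 0.05  ]] [0.40394818 0.18909951 0.05      ]
yaw -0.25162786645393825 0.1153038563862049
yaw -0.25478672611297526 0.11514744587073168
yaw -0.24583072977419912 0.08727133995984163
yaw -0.24764612691664356 0.08763430221281704
```

Run:
```python
import numpy as np
from h import atz,proj,tri,least_squares
B=dict(np.load("pics/wB.npz"));C=dict(np.load("pics/wC.npz"))
L,e=tri([(B,(161.6,209.5)),(C,(195.8,76.2))]);Rr,e2=tri([(B,(194.9,209.8)),(C,(232.7,76.4))])
print(L,Rr,e,e2,np.linalg.norm(L-Rr),"mid",(L+Rr)/2);d=L-Rr;print("yaw",np.arctan2(-d[0],d[1]))
def pts(q):
    x,y,w,zt=q;X=np.array([np.cos(w),np.sin(w),0]);Y=np.array([-X[1],X[0],0]);P=np.array([x,y,zt])
    return P+.017*Y,P-.017*Y,P+[0,0,-.01],X
def f(q):
    l,r,h,X=pts(q);h=h
    b=proj(B,[l,r,h]);c=proj(C,[l,r])
    return np.r_[(b-[[161.6,209.5],[194.9,209.8],[180.7,205.3]]).ravel(),(c-[[195.8,76.2],[232.7,76.4]]).ravel()]
s=least_squares(f,[.405,.187,-.25,.11]);print(s.x,s.fun.round(2))
x,y,w,zt=s.x
X=np.array([np.cos(w),np.sin(w),0])
D=np.array([.404,.189,0]);print("handle vs dish in rack x,y",(s.x[:2]-D[:2])@X[:2],(s.x[:2]-D[:2])@[-X[1],X[0]],"hole z",zt-.01)
print("goal tcp for tip 12mm before:",np.array([x,y,0])+X*(.00125+.012-.0048), "z",zt-.01+.049)
```

```text
[0.40837113 0.20567289 0.12137824] [0.40004372 0.17249712 0.12110617] [np.float64(8.62962192616437e-05), np.float64(8.62962192616526e-05)] [np.float64(4.581732690886207e-05), np.float64(4.581732690880094e-05)] 0.034206019734022486 mid [0.40420742 0.189085   0.1212422 ]
yaw -0.24592781008929002
[ 0.40437704  0.18918467 -0.24584977  0.120266  ] [ 0.18 -0.48 -0.13 -0.4  -0.2   1.    0.27 -0.02 -0.14 -0.06]
handle vs dish in rack x,y 0.00032075810854612996 0.00027088044288364787 hole z 0.11026600268666764
goal tcp for tip 12mm before: [0.41257296 0.1871281  0.        ] z 0.15926600268666763
```

```bash
cat > plan.py <<'E'
from h import *
w=-.247;X=np.array([np.cos(w),np.sin(w),0]);HO=np.array([.4042,.1891,.1109])
def goal(u,dz=0):  # tip at u mm from plate mid along the tip line
    tip=HO+X*u/1000+[0,0,-u/1000*np.tan(np.radians(28))+dz/1000]
    return tip-X*.005+[0,0,.0488]
def delta(g):
    p,R=pose();d=R.T@(g-p);x=R[:,0];return (d*100).round(2),"roll",round(np.arctan2(x[1],x[0])-w,4)
E
python3 - <<'E'
from plan import *
B=dict(np.load("pics/wB.npz"));C=dict(np.load("pics/wC.npz"))
for a,b in(((48,92),(457-390,68)),((357,95),(742-390,68))):
    X_,e=tri([(C,(155+a[0]/3,11+a[1]/3)),(B,(122+b[0]/3,133+b[1]/3))]);print(X_.round(4),np.round(e,4))
print(goal(14),delta(goal(14)))
E
```

```text
[0.4611 0.2344 0.0471] [0.0006 0.0006]
[0.433  0.122  0.0437] [0.0001 0.0001]
[0.41292685 0.18689953 0.15225607] (array([-2.35, -8.21,  6.77]), 'roll', np.float64(0.0103))
```

Run:
```python
from plan import *
B=dict(np.load("pics/wB.npz"));C=dict(np.load("pics/wC.npz"))
g={k:cv2.cvtColor(i["im"],cv2.COLOR_BGR2GRAY).astype(float) for k,i in(("B",B),("C",C))}
def edge(k,col,r0,r1):  # last falling crossing of 130 (interpolated)
    v=g[k][r0:r1,col]
    i=[j for j in range(len(v)-1) if v[j]>=130>v[j+1]][-1]
    return r0+i+(v[i]-130)/(v[i]-v[i+1])
print([(c,round(edge("C",c,105,135),2)) for c in (185,200,215,230,245,260)])
print([(c,round(edge("B",c,210,232),2)) for c in (155,165,175,185,195,205,215)])
# rim line -x edge from both; solve height so that B & C agree, and line is 43 mm from centre
D=np.array([.404,.189])
for z in (.04,.045,.05,.055,.06):
    o=[]
    for k,cam_,cols,r in(("C",C,(200,215,230,245),(105,135)),("B",B,(165,175,185,195),(210,232))):
        P=np.array([atz(cam_,(c,edge(k,c,*r)),z) for c in cols]);o.append(((P[:,:2]-D)@X[:2]*1000).mean())
    print(z,np.round(o,2))
```

```text
[(185, np.float64(120.53)), (200, np.float64(120.52)), (215, np.float64(120.7)), (230, np.float64(121.23)), (245, np.float64(121.47)), (260, np.float64(121.59))]
[(155, np.float64(224.49)), (165, np.float64(224.65)), (175, np.float64(224.78)), (185, np.float64(225.12)), (195, np.float64(225.31)), (205, np.float64(225.36)), (215, np.float64(225.56))]
0.04 [-44.14 -47.19]
0.045 [-43.93 -45.3 ]
0.05 [-43.71 -43.4 ]
0.055 [-43.5  -41.51]
0.06 [-43.29 -39.61]
```

```bash
python3 -m inch '[{"tx":1,"ty":-1,"tz":1,"roll":0.01,"jaw":0},{"tx":2,"ty":-4,"tz":2,"roll":0.01,"jaw":0},{"tx":2,"ty":-7,"tz":3,"roll":0.01,"jaw":0},{"tx":2,"ty":-8.2,"tz":4,"roll":0.01,"jaw":0},{"tx":1,"ty":-8.2,"tz":6,"roll":0.01,"jaw":0},{"tx":0,"ty":-8.2,"tz":6.8,"roll":0.01,"jaw":0},{"tx":-1,"ty":-8.2,"tz":6.8,"roll":0.01,"jaw":0},{"tx":-1,"ty":-8.2,"tz":6.8,"roll":0.01,"jaw":0},{"tx":-1,"ty":-8.2,"tz":6.8,"roll":0.01,"jaw":0}]' 40
```

```text
time: 11.12
eef_pos: [0.4267, 0.1841, 0.153]
ee_rot: [-0.0, 0.992, -0.122, 0.001]
contact_force: [-0.5, 0.1, 0.4]
width: 0.0019
gripper_force: 40.0
```

Run:
```python
from plan import *
p,R=pose();print(p,delta(goal(14)),delta(goal(6)))
c=cam("wrist");s=cam("side")
np.savez("pics/wD.npz",**{k:c[k] for k in "K d R t im".split()})
tip=p+X*.005+[0,0,-.0488];H=tip+X*.0122+[0,0,.095]
mid=HO+[0,0,.01]
print("wrist pred tip,loop,top-L,top-R",proj(c,[tip,H+X*.013+[0,0,-.089],mid+.017*np.array([-X[1],X[0],0]),mid-.017*np.array([-X[1],X[0],0])]).round(1).tolist())
print("side pred tip, hole",proj(s,[tip,HO]).round(1).tolist())
for n in("wrist","side"):
  for th in["hook_tip","hook_bottom"]:print(n,th,[(np.round(m["position"],1).tolist(),round(m["p"],2)) for m in robot.mark_of(th,n)[:2]])
a=cv2.resize(c["im"][130:260,195:325],None,fx=3,fy=3,interpolation=2);b=cv2.resize(s["im"][165:245,190:270],None,fx=4.875,fy=4.875,interpolation=2)
cv2.imwrite("pics/v8.png",np.hstack([a,b]))
```

```text
[0.42671706 0.18412743 0.15300807] (array([-1.41,  0.07,  0.07]), 'roll', np.float64(0.0014)) (array([-2.2 ,  0.06, -0.35]), 'roll', np.float64(0.0014))
wrist pred tip,loop,top-L,top-R [[259.4, 185.3], [259.5, 156.4], [239.1, 223.8], [281.2, 223.9]]
side pred tip, hole [[230.0, 201.6], [220.2, 197.8]]
wrist hook_tip []
wrist hook_bottom [([262.7, 166.2], 0.6)]
side hook_tip [([228.7, 200.5], 0.47)]
side hook_bottom [([237.0, 201.5], 0.55)]
```

View pics/v8.png

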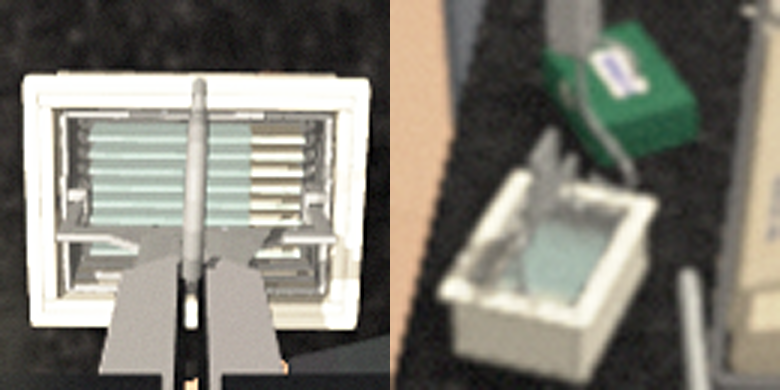

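In the wrist panel the hook's crown runs from crop (190,270) to (197,130), and the loop's end is at (199,80), about 1.8 px right of prediction. The plate's top edge is hidden by the fingers. In the side panel the hook is on the +x side of the handle, at the right height. I'll measure the small skew.

Run:
```python
from plan import *
c=dict(np.load("pics/wD.npz"));g=cv2.cvtColor(c["im"],cv2.COLOR_BGR2GRAY).astype(int)
for r in (157,159,161,163,166,170,174,178,182,186,190,195,200,205,210,214,218): print(r,*g[r,252:270])
p=np.array([0.42671706,0.18412743,0.15300807])
H=p+X*.0172+[0,0,.0462]
P=[H+X*x/1000+[0,0,z/1000] for x,z in((13,-89),(11,-89),(10,-84),(18,-14),(16,-10),(11.3,-.7+0),(0,4),(-11.3,-.7),(-18,-14))]
print(proj(c,P).round(1).tolist())
```

```text
157 255 255 255 255 255 255 255 225 192 189 165 188 255 255 255 255 255 255
159 254 255 254 254 255 255 255 211 196 191 162 164 255 255 255 254 254 254
161 248 248 248 249 249 250 248 175 209 204 165 151 250 250 249 249 249 250
163 255 255 255 255 255 255 255 204 227 220 178 197 255 255 255 255 255 255
166 152 152 153 159 156 157 157 204 193 186 157 126 180 176 174 181 179 181
170 140 135 131 111 108 115 173 187 190 176 147 113 97 127 130 127 127 132
174 175 177 178 179 179 165 204 213 212 200 173 135 121 183 175 176 177 176
178 177 178 177 177 171 178 217 229 230 217 186 138 138 183 180 176 179 177
182 230 230 228 227 227 207 220 229 225 206 182 147 186 236 232 235 231 230
186 206 197 198 193 173 206 228 235 228 210 179 137 174 197 194 197 193 191
190 179 176 180 172 169 215 231 241 229 209 171 128 187 180 181 179 180 176
195 177 178 182 176 171 220 234 242 228 202 165 133 181 177 178 179 178 176
200 174 176 175 177 196 217 227 228 214 188 150 119 181 177 178 172 174 174
205 171 166 168 176 203 220 229 229 213 184 141 136 174 169 166 163 174 188
210 163 158 152 134 190 209 211 202 185 154 114 143 160 165 164 165 166 162
214 165 163 159 153 196 207 211 198 182 149 114 170 168 169 164 167 165 162
218 183 171 86 87 177 182 175 163 145 111 67 64 107 101 122 181 184 178
[[259.5, 156.4], [259.5, 158.9], [259.5, 161.2], [259.7, 167.0], [259.7, 171.8], [259.7, 183.7], [259.7, 206.4], [259.6, 223.4], [259.5, 226.2]]
```

```bash
python3 -m inch '[{"tx":-0.7,"ty":0.05,"tz":0.05,"roll":-0.02,"jaw":0},{"tx":-1.4,"ty":0.1,"tz":0.07,"roll":-0.05,"jaw":0},{"tx":-1.8,"ty":0.1,"tz":-0.14,"roll":-0.05,"jaw":0},{"tx":-2.2,"ty":0.1,"tz":-0.35,"roll":-0.05,"jaw":0},{"tx":-2.2,"ty":0.1,"tz":-0.35,"roll":-0.05,"jaw":0},{"tx":-2.2,"ty":0.1,"tz":-0.35,"roll":-0.05,"jaw":0},{"tx":-2.2,"ty":0.1,"tz":-0.35,"roll":-0.05,"jaw":0}]' 40
cat >> plan.py <<'E'
Yv=np.array([-X[1],X[0],0])
def goal2(u,dz=0,dy=0): return goal(u,dz)-Yv*.0003+Yv*dy/1000   # lateral skew correction (tool +y = -Y)
def force(n=6):
    F=[];
    for i in range(n):
        robot.get_image("wrist");o=robot.get_obs();F.append(np.r_[o["contact_force"],o["torque"]])
    F=np.array(F);m=F.mean(0);return (m[:3]@X).round(2),(m[:3]@Yv).round(2),m[2].round(2),m[3:].round(3),F[:,:3].std(0).round(2)
E
python3 - <<'E'
from plan import *
p,R=pose();print(p,np.arctan2(R[1,0],R[0,0]))
for u in(6,0,-4,-7):print(u,delta(goal2(u)))
print(force())
s=cam("side");tip=p+X*.005+Yv*.0003+[0,0,-.0488];print("side pred",proj(s,[tip,HO]).round(1).tolist(),robot.mark_of("hook_tip","side")[:2])
E
```

```text
time: 12.0
eef_pos: [0.4051, 0.1885, 0.1553]
ee_rot: [-0.0, 0.995, -0.098, 0.0]
contact_force: [0.4, -0.2, -1.3]
width: 0.0022
gripper_force: 40.0
[0.40512291 0.18849546 0.15534313] -0.19619072397928342
6 (array([-0.  , -0.01, -0.12]), 'roll', np.float64(0.0508))
0 (array([-0.6 , -0.04, -0.44]), 'roll', np.float64(0.0508))
-4 (array([-1.  , -0.06, -0.65]), 'roll', np.float64(0.0508))
-7 (array([-1.3 , -0.07, -0.81]), 'roll', np.float64(0.0508))
(np.float64(0.22), np.float64(-0.19), np.float64(-0.08), array([0.075, 0.008, 0.007]), array([0.35, 0.29, 0.51]))
side pred [[222.3, 199.5], [220.2, 197.8]] [{'position': [223.6, 171.8], 'p': 0.68}, {'position': [253.9, 326.9], 'p': 0.65}]
```

```bash
python3 -m inch '[{"tx":0,"ty":-0.01,"tz":-0.12,"roll":0,"jaw":0},{"tx":-0.1,"ty":-0.02,"tz":-0.17,"roll":0,"jaw":0},{"tx":-0.2,"ty":-0.02,"tz":-0.22,"roll":0,"jaw":0},{"tx":-0.3,"ty":-0.03,"tz":-0.28,"roll":0,"jaw":0},{"tx":-0.4,"ty":-0.03,"tz":-0.33,"roll":0,"jaw":0},{"tx":-0.5,"ty":-0.03,"tz":-0.39,"roll":0,"jaw":0},{"tx":-0.5,"ty":-0.03,"tz":-0.39,"roll":0,"jaw":0},{"tx":-0.5,"ty":-0.03,"tz":-0.39,"roll":0,"jaw":0}]' 40
python3 - <<'E'
from plan import *
print(pose()[0],delta(goal2(1)),delta(goal2(-1)),force())
E
```

```text
time: 13.07
eef_pos: [0.4002, 0.1897, 0.1592]
ee_rot: [-0.0, 0.995, -0.098, 0.0]
contact_force: [-0.5, 0.3, 0.7]
width: 0.0021
gripper_force: 40.0
[0.40017712 0.18972683 0.15920057] (array([ 0.01, -0.01,  0.  ]), 'roll', np.float64(0.0508)) (array([-0.19, -0.02, -0.1 ]), 'roll', np.float64(0.0508)) (np.float64(-0.07), np.float64(0.43), np.float64(-0.29), array([ 0.06 ,  0.028, -0.008]), array([0.19, 0.4 , 0.45]))
```

```bash
python3 -m inch '[{"tx":-0.05,"ty":0,"tz":-0.02,"roll":0,"jaw":0},{"tx":-0.1,"ty":-0.01,"tz":-0.05,"roll":0,"jaw":0},{"tx":-0.15,"ty":-0.01,"tz":-0.08,"roll":0,"jaw":0},{"tx":-0.2,"ty":-0.02,"tz":-0.1,"roll":0,"jaw":0},{"tx":-0.2,"ty":-0.02,"tz":-0.1,"roll":0,"jaw":0},{"tx":-0.2,"ty":-0.02,"tz":-0.1,"roll":0,"jaw":0}]' 40
python3 - <<'E'
from plan import *
print(pose()[0],delta(goal2(-1)),delta(goal2(-3)),force())
E
```

```text
time: 13.87
eef_pos: [0.3983, 0.1903, 0.1602]
ee_rot: [-0.0, 0.995, -0.098, 0.0]
contact_force: [-0.2, 0.1, -0.0]
width: 0.0018
gripper_force: 40.0
[0.39825137 0.19030744 0.16018848] (array([ 0.01,  0.  , -0.  ]), 'roll', np.float64(0.0508)) (array([-0.19, -0.01, -0.11]), 'roll', np.float64(0.0508)) (np.float64(0.15), np.float64(0.12), np.float64(-0.16), array([0.053, 0.018, 0.016]), array([0.48, 0.34, 0.53]))
```

```bash
python3 -m inch '[{"tx":-0.05,"ty":0,"tz":-0.03,"roll":0,"jaw":0},{"tx":-0.1,"ty":-0.01,"tz":-0.05,"roll":0,"jaw":0},{"tx":-0.15,"ty":-0.01,"tz":-0.08,"roll":0,"jaw":0},{"tx":-0.2,"ty":-0.01,"tz":-0.11,"roll":0,"jaw":0},{"tx":-0.2,"ty":-0.01,"tz":-0.11,"roll":0,"jaw":0},{"tx":-0.2,"ty":-0.01,"tz":-0.11,"roll":0,"jaw":0}]' 40
python3 - <<'E'
from plan import *
print(pose()[0],delta(goal2(-3)),delta(goal2(-5)),force())
E
```

```text
time: 14.67
eef_pos: [0.3963, 0.1908, 0.1613]
ee_rot: [-0.0, 0.995, -0.098, 0.0]
contact_force: [-0.2, 0.0, -0.1]
width: 0.0019
gripper_force: 40.0
[0.39631456 0.19081023 0.16130621] (array([0.01, 0.  , 0.  ]), 'roll', np.float64(0.0509)) (array([-0.19, -0.01, -0.11]), 'roll', np.float64(0.0509)) (np.float64(0.27), np.float64(-0.22), np.float64(-0.6), array([0.045, 0.016, 0.006]), array([0.44, 0.22, 0.32]))
```

```bash
python3 -m inch '[{"tx":-0.1,"ty":-0.01,"tz":-0.05,"roll":0,"jaw":0},{"tx":-0.15,"ty":-0.01,"tz":-0.08,"roll":0,"jaw":0},{"tx":-0.2,"ty":-0.01,"tz":-0.11,"roll":0,"jaw":0},{"tx":-0.25,"ty":-0.01,"tz":-0.14,"roll":0,"jaw":0},{"tx":-0.3,"ty":-0.02,"tz":-0.17,"roll":0,"jaw":0},{"tx":-0.3,"ty":-0.02,"tz":-0.17,"roll":0,"jaw":0},{"tx":-0.3,"ty":-0.02,"tz":-0.17,"roll":0,"jaw":0}]' 40
python3 - <<'E'
from plan import *
print(pose()[0],delta(goal2(-6)),force())
E
```

```text
time: 15.55
eef_pos: [0.3934, 0.1916, 0.163]
ee_rot: [-0.0, 0.995, -0.098, 0.0]
contact_force: [0.3, -0.2, -0.8]
width: 0.0019
gripper_force: 40.0
[0.39342455 0.1915783  0.16296907] (array([0.01, 0.01, 0.01]), 'roll', np.float64(0.0509)) (np.float64(0.04), np.float64(0.01), np.float64(-0.44), array([ 0.03 ,  0.022, -0.009]), array([0.34, 0.6 , 0.49]))
```

```bash
python3 -m inch '[{"tx":-0.1,"ty":0,"tz":-0.05,"roll":0,"jaw":0},{"tx":-0.2,"ty":0,"tz":-0.09,"roll":0,"jaw":0},{"tx":-0.3,"ty":0,"tz":-0.13,"roll":0,"jaw":0},{"tx":-0.4,"ty":0,"tz":-0.15,"roll":0,"jaw":0},{"tx":-0.5,"ty":0,"tz":-0.17,"roll":0,"jaw":0},{"tx":-0.6,"ty":0,"tz":-0.18,"roll":0,"jaw":0},{"tx":-0.6,"ty":0,"tz":-0.18,"roll":0,"jaw":0},{"tx":-0.6,"ty":0,"tz":-0.18,"roll":0,"jaw":0}]' 40
python3 - <<'E'
from plan import *
print(pose()[0],force())
E
```

```text
time: 16.52
eef_pos: [0.3875, 0.1928, 0.1648]
ee_rot: [-0.0, 0.995, -0.098, 0.0]
contact_force: [-0.1, 0.0, -0.5]
width: 0.0024
gripper_force: 40.0
[0.3875158  0.19276012 0.16478746] (np.float64(-0.04), np.float64(0.34), np.float64(-0.36), array([0.064, 0.018, 0.001]), array([0.62, 0.55, 0.52]))
```

```bash
python3 -m inch '[{"tx":0,"ty":0,"tz":-0.05,"roll":0,"jaw":0},{"tx":0,"ty":0,"tz":-0.1,"roll":0,"jaw":0},{"tx":0,"ty":0,"tz":-0.15,"roll":0,"jaw":0},{"tx":0,"ty":0,"tz":-0.2,"roll":0,"jaw":0},{"tx":0,"ty":0,"tz":-0.25,"roll":0,"jaw":0},{"tx":0,"ty":0,"tz":-0.3,"roll":0,"jaw":0},{"tx":0,"ty":0,"tz":-0.35,"roll":0,"jaw":0},{"tx":0,"ty":0,"tz":-0.35,"roll":0,"jaw":0}]' 50
python3 - <<'E'
from plan import *
print(pose()[0],force())
E
```

```text
time: 17.48
eef_pos: [0.3874, 0.1927, 0.1682]
ee_rot: [0.0, 0.995, -0.098, -0.0]
contact_force: [-0.2, 0.0, -2.4]
width: 0.0021
gripper_force: 49.9
[0.38743065 0.19270972 0.16815391] (np.float64(-0.0), np.float64(0.12), np.float64(-3.01), array([ 0.076,  0.043, -0.016]), array([0.36, 0.6 , 0.33]))
```

```bash
python3 -m inch '[{"tx":0,"ty":0,"tz":-0.08,"roll":0,"jaw":0},{"tx":0,"ty":0,"tz":-0.16,"roll":0,"jaw":0},{"tx":0,"ty":0,"tz":-0.24,"roll":0,"jaw":0},{"tx":0,"ty":0,"tz":-0.32,"roll":0,"jaw":0},{"tx":0,"ty":0,"tz":-0.4,"roll":0,"jaw":0},{"tx":0,"ty":0,"tz":-0.5,"roll":0,"jaw":0},{"tx":0,"ty":0,"tz":-0.6,"roll":0,"jaw":0},{"tx":0,"ty":0,"tz":-0.7,"roll":0,"jaw":0},{"tx":0,"ty":0,"tz":-0.8,"roll":0,"jaw":0},{"tx":0,"ty":0,"tz":-0.8,"roll":0,"jaw":0}]' 50
python3 - <<'E'
from plan import *
print(pose()[0],force())
E
```

```text
time: 18.62
eef_pos: [0.3876, 0.1928, 0.1765]
ee_rot: [-0.0, 0.995, -0.098, 0.0]
contact_force: [0.0, -0.3, -2.3]
width: 0.0021
gripper_force: 50.0
[0.38761398 0.19275695 0.17645997] (np.float64(-0.0), np.float64(0.04), np.float64(-2.67), array([0.051, 0.039, 0.008]), array([0.19, 0.7 , 0.5 ]))
```

```bash
python3 -m inch '[{"tx":0,"ty":0,"tz":-0.2,"roll":0,"jaw":0},{"tx":0,"ty":0,"tz":-0.5,"roll":0,"jaw":0},{"tx":0,"ty":0,"tz":-0.9,"roll":0,"jaw":0},{"tx":0,"ty":0,"tz":-1.4,"roll":0,"jaw":0},{"tx":0,"ty":0,"tz":-1.9,"roll":0,"jaw":0},{"tx":0,"ty":0,"tz":-2.4,"roll":0,"jaw":0},{"tx":0,"ty":0,"tz":-2.9,"roll":0,"jaw":0},{"tx":0,"ty":0,"tz":-3.4,"roll":0,"jaw":0},{"tx":0,"ty":0,"tz":-4,"roll":0,"jaw":0},{"tx":0,"ty":0,"tz":-4.6,"roll":0,"jaw":0},{"tx":0,"ty":0,"tz":-5.2,"roll":0,"jaw":0},{"tx":0,"ty":0,"tz":-5.8,"roll":0,"jaw":0},{"tx":0,"ty":0,"tz":-6.4,"roll":0,"jaw":0},{"tx":0,"ty":0,"tz":-7,"roll":0,"jaw":0},{"tx":0,"ty":0,"tz":-7.6,"roll":0,"jaw":0},{"tx":0,"ty":0,"tz":-8.1,"roll":0,"jaw":0},{"tx":0,"ty":0,"tz":-8.5,"roll":0,"jaw":0},{"tx":0,"ty":0,"tz":-8.7,"roll":0,"jaw":0},{"tx":0,"ty":0,"tz":-8.7,"roll":0,"jaw":0},{"tx":0,"ty":0,"tz":-8.7,"roll":0,"jaw":0}]' 50
python3 - <<'E'
from plan import *
p,R=pose();print(p,force())
c=cam("wrist");s=cam("side");np.savez("pics/wE.npz",**{k:c[k] for k in "K d R t im".split()});cv2.imwrite("pics/sE.png",s["im"])
print(proj(s,[[p[0],p[1],p[2]-.16]]))
for th in("slide_rack","dish"):
  for n in("side","wrist"):print(th,n,[(np.round(m["box"],1).tolist(),round(m["p"],2)) for m in robot.cut_out(th,n)[:2]],[(np.round(m["position"],1).tolist(),round(m["p"],2)) for m in robot.mark_of(th,n)[:1]])
# hook skew in wrist
g=cv2.cvtColor(c["im"],cv2.COLOR_BGR2GRAY).astype(int)
for r in (174,186,195,205,214): print(r,*g[r,252:270])
# tcp goal above rod: stand O, yaw; tool yaw should be .137+.05
w=.137;Xs=np.array([np.cos(w),np.sin(w),0]);Ys=np.array([-Xs[1],Xs[0],0]);H=np.array([.5122,-.1164,.264])
for b in(-.08,0): 
  g_=H+Xs*(b-.0172)+[0,0,-.0462+.042];d=R.T@(g_-p);print(b,g_.round(4),(d*100).round(2),"roll",np.arctan2(R[1,0],R[0,0])-(w+.05))
E
```

```text
time: 20.58
eef_pos: [0.3875, 0.1927, 0.2631]
ee_rot: [0.0, 0.995, -0.098, -0.0]
contact_force: [-0.0, -0.2, -2.7]
width: 0.0019
gripper_force: 50.0
[0.38747911 0.19271248 0.26307971] (np.float64(-0.39), np.float64(0.23), np.float64(-2.72), array([0.054, 0.054, 0.021]), array([0.18, 0.38, 0.54]))
[[214.41144157 198.99780637]]
slide_rack side [([218.2, 190.8, 34.8, 50.0], 0.69)] [([219.7, 201.0], 0.77)]
slide_rack wrist [([262.5, 158.6, 89.8, 65.8], 0.63)] [([258.6, 155.3], 0.84)]
dish side [([219.3, 223.4, 38.5, 38.9], 0.63)] [([223.0, 227.2], 0.66)]
dish wrist [([262.2, 124.2, 90.4, 26.1], 0.77)] [([260.2, 167.0], 0.43)]
174 245 246 245 245 244 206 207 218 215 202 179 154 206 254 250 183 187 185
186 158 172 168 163 149 208 234 241 233 218 188 133 151 172 169 166 166 168
195 48 49 35 48 138 232 237 242 232 211 173 79 18 26 27 31 31 30
205 229 229 229 230 191 225 234 232 217 185 170 235 232 229 228 229 230 228
214 200 204 205 230 192 216 219 208 189 147 124 211 203 211 236 234 233 231
-0.08 [ 0.4159 -0.1297  0.2598] [ 9.07 31.07  0.33] roll -0.38322695074883006
0 [ 0.4952 -0.1187  0.2598] [16.63 28.45  0.33] roll -0.38322695074883006
```

```bash
python3 -m inch '[{"tx":0,"ty":0.1,"tz":0,"roll":0,"jaw":0},{"tx":0,"ty":0.4,"tz":0,"roll":0,"jaw":0},{"tx":0.1,"ty":0.9,"tz":0,"roll":0,"jaw":0},{"tx":0.2,"ty":1.6,"tz":0,"roll":-0.01,"jaw":0},{"tx":0.4,"ty":2.4,"tz":0,"roll":-0.02,"jaw":0},{"tx":0.6,"ty":3.3,"tz":0,"roll":-0.04,"jaw":0},{"tx":0.9,"ty":4.3,"tz":0,"roll":-0.06,"jaw":0},{"tx":1.2,"ty":5.3,"tz":0,"roll":-0.08,"jaw":0},{"tx":1.5,"ty":6.3,"tz":0,"roll":-0.1,"jaw":0},{"tx":1.8,"ty":7.3,"tz":0,"roll":-0.12,"jaw":0},{"tx":2.1,"ty":8.3,"tz":0,"roll":-0.14,"jaw":0},{"tx":2.4,"ty":9.3,"tz":0,"roll":-0.16,"jaw":0},{"tx":2.7,"ty":10.3,"tz":0,"roll":-0.18,"jaw":0},{"tx":3,"ty":11.3,"tz":0,"roll":-0.2,"jaw":0},{"tx":3.3,"ty":12.3,"tz":0,"roll":-0.22,"jaw":0},{"tx":3.6,"ty":13.3,"tz":0,"roll":-0.24,"jaw":0},{"tx":3.9,"ty":14.3,"tz":0,"roll":-0.26,"jaw":0},{"tx":4.2,"ty":15.2,"tz":0,"roll":-0.28,"jaw":0},{"tx":4.4,"ty":16,"tz":0,"roll":-0.3,"jaw":0},{"tx":4.6,"ty":16.6,"tz":0,"roll":-0.31,"jaw":0}]' 50
python3 - <<'E'
from plan import *
p,R=pose();w=.137;Xs=np.array([np.cos(w),np.sin(w),0]);H=np.array([.5122,-.1164,.264])
g_=H+Xs*(-.08-.0172)+[0,0,-.0462+.042];d=R.T@(g_-p);print(p,(d*100).round(2),"roll",np.arctan2(R[1,0],R[0,0])-(w+.05),robot.get_obs()["contact_force"])
E
```

```text
time: 23.05
eef_pos: [0.4001, 0.02, 0.2633]
ee_rot: [0.0, 0.998, 0.057, 0.0]
contact_force: [-0.3, -0.3, -3.1]
width: 0.0018
gripper_force: 50.0
[0.40009935 0.0199795  0.26329325] [-0.14 15.05  0.35] roll -0.07263043372710394 [-0.25459905 -0.3320319  -3.08657314]
```

```bash
python3 -m inch '[{"tx":0,"ty":0.2,"tz":0,"roll":0,"jaw":0},{"tx":0,"ty":0.7,"tz":0,"roll":-0.01,"jaw":0},{"tx":0,"ty":1.4,"tz":0,"roll":-0.02,"jaw":0},{"tx":0,"ty":2.3,"tz":0,"roll":-0.03,"jaw":0},{"tx":0,"ty":3.3,"tz":0,"roll":-0.04,"jaw":0},{"tx":0,"ty":4.4,"tz":0,"roll":-0.05,"jaw":0},{"tx":0,"ty":5.5,"tz":0,"roll":-0.06,"jaw":0},{"tx":0,"ty":6.6,"tz":0,"roll":-0.072,"jaw":0},{"tx":0,"ty":7.7,"tz":0,"roll":-0.072,"jaw":0},{"tx":0,"ty":8.8,"tz":0,"roll":-0.072,"jaw":0},{"tx":0,"ty":9.9,"tz":0,"roll":-0.072,"jaw":0},{"tx":0,"ty":11,"tz":0,"roll":-0.072,"jaw":0},{"tx":0,"ty":12,"tz":0,"roll":-0.072,"jaw":0},{"tx":0,"ty":12.9,"tz":0,"roll":-0.072,"jaw":0},{"tx":-0.1,"ty":13.7,"tz":0,"roll":-0.072,"jaw":0},{"tx":-0.1,"ty":14.3,"tz":0,"roll":-0.072,"jaw":0},{"tx":-0.1,"ty":14.7,"tz":0,"roll":-0.072,"jaw":0},{"tx":-0.1,"ty":15,"tz":0,"roll":-0.072,"jaw":0},{"tx":-0.1,"ty":15,"tz":0,"roll":-0.072,"jaw":0},{"tx":-0.1,"ty":15,"tz":0,"roll":-0.072,"jaw":0}]' 50
python3 - <<'E'
from plan import *
p,R=pose();w=.137;Xs=np.array([np.cos(w),np.sin(w),0]);H=np.array([.5122,-.1164,.264])
c=cam("wrist");s=cam("side")
g=cv2.cvtColor(c["im"],cv2.COLOR_BGR2GRAY).astype(int)
for r in (158,162,174,195,214): print(r,*g[r,252:270])
print("crown region rows col261:",*g[140:225,261])
for n in("side",):
  for th in("hook_tip","hook_bottom","hook_shank"):print(th,[(np.round(m["position"],1).tolist(),round(m["p"],2)) for m in robot.mark_of(th,n)[:1]])
o=p+[0,0,.0462]+Xs*.0172;print(proj(s,[o-Xs*.0122-[0,0,.095],o-[0,0,.098],o-Xs*.016-[0,0,.027]]))
for b in(-.08,0):
  g_=H+Xs*(b-.0172)+[0,0,-.0462+.042];d=R.T@(g_-p);print(b,(d*100).round(2),"roll",np.arctan2(R[1,0],R[0,0])-(w+.05))
E
```

```text
time: 24.72
eef_pos: [0.4163, -0.1281, 0.2632]
ee_rot: [-0.0, 0.996, 0.093, -0.0]
contact_force: [-0.2, -0.0, -3.4]
width: 0.0017
gripper_force: 50.0
158 200 203 202 203 202 201 201 205 218 204 195 179 193 189 190 205 202 199
162 205 202 206 207 227 227 221 189 205 216 203 177 193 244 248 246 247 246
174 246 247 247 247 246 223 197 223 228 226 212 179 149 207 251 250 248 249
195 25 26 27 32 116 228 238 243 244 231 205 154 30 37 41 34 34 41
214 87 108 73 81 190 214 223 216 207 184 130 38 58 53 34 12 18 19
crown region rows col261: 175 156 187 207 234 240 184 194 198 213 238 236 188 201 199 231 246 209 204 219 217 217 216 229 243 242 232 190 207 196 207 227 226 228 226 227 227 232 236 235 235 235 233 233 233 233 234 236 234 233 233 233 233 231 232 231 227 225 222 219 219 223 216 218 215 213 205 189 190 186 188 185 188 185 184 170 142 142 141 136 138 136 105 27 26
hook_tip [([207.6, 254.3], 0.52)]
hook_bottom [([216.3, 253.8], 0.45)]
hook_shank [([206.3, 227.2], 0.6)]
[[207.70458609 253.32233523]
 [213.58782142 254.0415272 ]
 [203.59360572 229.45978788]]
-0.08 [-0.07  0.15  0.34] roll -0.0012002123785522512
0 [7.92 0.54 0.34] roll -0.0012002123785522512
```

```bash
python3 -m inch '[{"tx":0.1,"ty":0,"tz":0,"roll":0,"jaw":0},{"tx":0.4,"ty":0,"tz":0,"roll":0,"jaw":0},{"tx":0.8,"ty":0.1,"tz":0,"roll":0,"jaw":0},{"tx":1.3,"ty":0.1,"tz":0,"roll":0,"jaw":0},{"tx":1.9,"ty":0.2,"tz":0,"roll":0,"jaw":0},{"tx":2.5,"ty":0.2,"tz":0,"roll":0,"jaw":0},{"tx":3.1,"ty":0.2,"tz":0,"roll":0,"jaw":0},{"tx":3.7,"ty":0.3,"tz":0,"roll":0,"jaw":0},{"tx":4.3,"ty":0.3,"tz":0,"roll":0,"jaw":0},{"tx":4.9,"ty":0.4,"tz":0,"roll":0,"jaw":0},{"tx":5.5,"ty":0.4,"tz":0,"roll":0,"jaw":0},{"tx":6.1,"ty":0.5,"tz":0,"roll":0,"jaw":0},{"tx":6.7,"ty":0.5,"tz":0,"roll":0,"jaw":0},{"tx":7.2,"ty":0.5,"tz":0,"roll":0,"jaw":0},{"tx":7.6,"ty":0.5,"tz":0,"roll":0,"jaw":0},{"tx":7.8,"ty":0.5,"tz":0,"roll":0,"jaw":0},{"tx":7.9,"ty":0.5,"tz":0,"roll":0,"jaw":0},{"tx":7.9,"ty":0.5,"tz":0,"roll":0,"jaw":0},{"tx":7.9,"ty":0.5,"tz":0,"roll":0,"jaw":0}]' 50
python3 - <<'E'
from plan import *
p,R=pose();w=.137;Xs=np.array([np.cos(w),np.sin(w),0]);H=np.array([.5122,-.1164,.264])
g_=H+Xs*(-.0172)+[0,0,-.0462];d=R.T@(g_-p);print(p,(d*100).round(2),force(3))
E
```

```text
time: 26.55
eef_pos: [0.4948, -0.1185, 0.2633]
ee_rot: [0.0, 0.996, 0.093, -0.0]
contact_force: [-0.6, -1.1, -3.0]
width: 0.0018
gripper_force: 50.0
[ 0.49477026 -0.11852905  0.26327425] [0.03 0.03 4.55] (np.float64(0.26), np.float64(0.02), np.float64(-2.63), array([0.035, 0.097, 0.005]), array([0.19, 0.26, 0.18]))
```

Lower to about 3 mm above the rest height, checking the force, then settle.

```bash
python3 -m inch '[{"tx":0,"ty":0,"tz":0.2,"roll":0,"jaw":0},{"tx":0,"ty":0,"tz":0.5,"roll":0,"jaw":0},{"tx":0,"ty":0,"tz":0.9,"roll":0,"jaw":0},{"tx":0,"ty":0,"tz":1.3,"roll":0,"jaw":0},{"tx":0,"ty":0,"tz":1.7,"roll":0,"jaw":0},{"tx":0,"ty":0,"tz":2.1,"roll":0,"jaw":0},{"tx":0,"ty":0,"tz":2.5,"roll":0,"jaw":0},{"tx":0,"ty":0,"tz":2.9,"roll":0,"jaw":0},{"tx":0,"ty":0,"tz":3.3,"roll":0,"jaw":0},{"tx":0,"ty":0,"tz":3.7,"roll":0,"jaw":0},{"tx":0,"ty":0,"tz":4,"roll":0,"jaw":0},{"tx":0,"ty":0,"tz":4.2,"roll":0,"jaw":0},{"tx":0,"ty":0,"tz":4.3,"roll":0,"jaw":0},{"tx":0,"ty":0,"tz":4.3,"roll":0,"jaw":0}]' 50
python3 - <<'E'
from plan import *
print(pose()[0],force(5))
E
```

```text
time: 27.87
eef_pos: [0.4949, -0.1185, 0.2201]
ee_rot: [-0.0, 0.996, 0.093, -0.0]
contact_force: [0.8, 0.3, -2.5]
width: 0.0019
gripper_force: 50.0
[ 0.49486638 -0.11850171  0.22010971] (np.float64(0.21), np.float64(-0.17), np.float64(-2.89), array([-0.01 ,  0.071, -0.004]), array([0.31, 0.89, 0.19]))
```

```bash
python3 -m inch '[{"tx":0,"ty":0,"tz":0.05,"roll":0,"jaw":0},{"tx":0,"ty":0,"tz":0.1,"roll":0,"jaw":0},{"tx":0,"ty":0,"tz":0.15,"roll":0,"jaw":0},{"tx":0,"ty":0,"tz":0.2,"roll":0,"jaw":0},{"tx":0,"ty":0,"tz":0.25,"roll":0,"jaw":0},{"tx":0,"ty":0,"tz":0.25,"roll":0,"jaw":0},{"tx":0,"ty":0,"tz":0.25,"roll":0,"jaw":0}]' 50
python3 - <<'E'
from plan import *
print(pose()[0],force(6))
E
```

```text
time: 28.7
eef_pos: [0.495, -0.1185, 0.2179]
ee_rot: [0.0, 0.996, 0.093, 0.0]
contact_force: [0.4, -0.2, -0.8]
width: 0.0019
gripper_force: 50.0
[ 0.49495394 -0.11850981  0.21785065] (np.float64(0.15), np.float64(0.01), np.float64(-1.44), array([ 0.057, -0.006, -0.001]), array([0.59, 0.46, 0.41]))
```

```bash
python3 -m inch '[{"tx":0,"ty":0,"tz":0.03,"roll":0,"jaw":0},{"tx":0,"ty":0,"tz":0.06,"roll":0,"jaw":0},{"tx":0,"ty":0,"tz":0.08,"roll":0,"jaw":0},{"tx":0,"ty":0,"tz":0.08,"roll":0,"jaw":0},{"tx":0,"ty":0,"tz":0.08,"roll":0,"jaw":0},{"tx":0,"ty":0,"tz":0.08,"roll":0,"jaw":0}]' 50
python3 - <<'E'
from plan import *
print(pose()[0],force(6))
E
```

```text
time: 29.5
eef_pos: [0.4951, -0.1185, 0.2172]
ee_rot: [0.0, 0.996, 0.093, 0.0]
contact_force: [1.6, 1.5, 3.2]
width: 0.0019
gripper_force: 50.1
[ 0.49507216 -0.11850192  0.21717424] (np.float64(1.56), np.float64(1.28), np.float64(3.97), array([ 0.172, -0.368,  0.015]), array([0.57, 0.19, 0.36]))
```

```bash
python3 -m inch '[{"tx":0,"ty":0,"tz":-0.05,"roll":0,"jaw":0},{"tx":0,"ty":0,"tz":-0.05,"roll":0,"jaw":0},{"tx":0,"ty":0,"tz":-0.05,"roll":0,"jaw":0},{"tx":0,"ty":0,"tz":-0.05,"roll":0,"jaw":0}]' 20
python3 - <<'E'
from plan import *
print(pose()[0],force(4))
E
```

```text
time: 30.13
eef_pos: [0.4948, -0.1185, 0.2172]
ee_rot: [-0.0, 0.996, 0.093, -0.0]
contact_force: [1.6, 0.8, 0.3]
width: 0.003
gripper_force: 20.0
[ 0.4947894  -0.11853169  0.21724531] (np.float64(1.24), np.float64(0.13), np.float64(0.07), array([ 0.017, -0.197,  0.016]), array([0.31, 0.52, 0.58]))
```

```bash
python3 -m inch '[{"tx":0,"ty":0,"tz":0,"roll":0,"jaw":0},{"tx":0,"ty":0,"tz":0,"roll":0,"jaw":0.03},{"tx":0,"ty":0,"tz":0,"roll":0,"jaw":0.05},{"tx":0,"ty":0,"tz":0,"roll":0,"jaw":0.07},{"tx":0,"ty":0,"tz":0,"roll":0,"jaw":0.1},{"tx":0,"ty":0,"tz":0,"roll":0,"jaw":0.15},{"tx":0,"ty":0,"tz":0,"roll":0,"jaw":0.2},{"tx":0,"ty":0,"tz":0,"roll":0,"jaw":0.2},{"tx":0,"ty":0,"tz":0,"roll":0,"jaw":0.2}]' 5
python3 - <<'E'
from plan import *
print(pose()[0],force(3))
p,R=pose();c=cam("wrist");g=cv2.cvtColor(c["im"],cv2.COLOR_BGR2GRAY).astype(int)
for r in (195,205,215,220,224): print(r,*g[r,240:280])
E
```

```text
time: 31.08
eef_pos: [0.4949, -0.1185, 0.2174]
ee_rot: [0.0, 0.996, 0.093, -0.0]
contact_force: [-0.1, 0.2, 0.9]
width: 0.0192
gripper_force: 0.0
[ 0.49488689 -0.11852618  0.2174488 ] (np.float64(-0.14), np.float64(0.29), np.float64(-0.07), array([0.034, 0.003, 0.011]), array([0.26, 0.36, 0.39]))
195 160 150 146 147 154 148 142 131 131 131 126 132 161 152 92 90 140 218 235 244 242 229 203 152 23 29 37 31 23 19 21 16 16 13 15 12 14 12 16 25
205 209 209 209 209 213 212 213 213 216 216 215 218 217 222 220 216 175 214 231 233 229 213 173 150 234 229 226 227 229 228 230 229 227 228 228 232 231 233 233 232
215 56 64 37 41 35 37 50 63 86 71 56 44 41 39 34 74 171 198 214 211 199 179 133 39 44 41 44 47 44 33 41 39 40 39 41 41 42 85 165 156
220 20 35 23 17 21 25 23 27 32 41 34 34 44 49 57 83 158 170 178 171 159 141 98 41 50 56 26 36 52 42 28 25 29 37 41 29 24 54 146 209
224 28 23 17 24 22 23 18 25 31 29 36 36 31 26 27 76 128 128 124 120 113 100 67 39 31 34 39 33 31 23 23 23 22 27 22 21 29 18 69 176
```

```bash
python3 -m inch '[{"tx":-0.3,"ty":0,"tz":0,"roll":0,"jaw":0.3},{"tx":-0.8,"ty":0,"tz":0,"roll":0,"jaw":0.4},{"tx":-1.5,"ty":0,"tz":0,"roll":0,"jaw":0.4},{"tx":-2.5,"ty":0,"tz":0,"roll":0,"jaw":0.4},{"tx":-4,"ty":0,"tz":-0.5,"roll":0,"jaw":0.4},{"tx":-6,"ty":0,"tz":-2,"roll":0,"jaw":0.4},{"tx":-8,"ty":0,"tz":-4,"roll":0,"jaw":0.4},{"tx":-9,"ty":0,"tz":-6,"roll":0,"jaw":0.4},{"tx":-9,"ty":0,"tz":-6,"roll":0,"jaw":0.4},{"tx":-9,"ty":0,"tz":-6,"roll":0,"jaw":0.4},{"tx":-9,"ty":0,"tz":-6,"roll":0,"jaw":0.4},{"tx":-9,"ty":0,"tz":-6,"roll":0,"jaw":0.4},{"tx":-9,"ty":0,"tz":-6,"roll":0,"jaw":0.4},{"tx":-9,"ty":0,"tz":-6,"roll":0,"jaw":0.4},{"tx":-9,"ty":0,"tz":-6,"roll":0,"jaw":0.4},{"tx":-9,"ty":0,"tz":-6,"roll":0,"jaw":0.4},{"tx":-9,"ty":0,"tz":-6,"roll":0,"jaw":0.4},{"tx":-9,"ty":0,"tz":-6,"roll":0,"jaw":0.4},{"tx":-9,"ty":0,"tz":-6,"roll":0,"jaw":0.4},{"tx":-9,"ty":0,"tz":-6,"roll":0,"jaw":0.4}]' 5
python3 - <<'E'
from plan import *
H=np.array([.5122,-.1164,.264])
prev=None
for i in range(6):
    s=cam("side");c=cam("wrist");g=s["im"][150:310,180:310].astype(int)
    if prev is not None: print("diff",[int((abs(a-b).max(2)>40).sum()) for a,b in((g,prev[0]),(c["im"].astype(int),prev[1]))])
    prev=(g,c["im"].astype(int))
print(proj(s,[H,H-[0,0,.098],H-[0,0,.2]]).round(1).tolist(),proj(c,[H,H-[0,0,.2]]).round(1).tolist())
for n in("side","wrist"):
  for th in("hook","hook_bottom","slide_rack"):print(n,th,[(np.round(m["position"],1).tolist(),round(m["p"],2)) for m in robot.mark_of(th,n)[:1]],[(np.round(m["box"],1).tolist(),round(m["p"],2)) for m in robot.cut_out(th,n)[:1]])
E
```

```text
time: 32.95
eef_pos: [0.4065, -0.1351, 0.2775]
ee_rot: [-0.0, 0.996, 0.093, 0.0]
contact_force: [-0.1, -0.2, 0.3]
width: 0.0377
gripper_force: 0.0
diff [0, 74]
diff [0, 29]
diff [0, 21]
diff [0, 45]
diff [0, 45]
[[251.0, 234.3], [251.4, 267.4], [251.9, 297.8]] [[262.1, 48.6], [260.5, 76.3]]
side hook [([311.7, 270.4], 0.45)] []
side hook_bottom [([255.0, 325.6], 0.74)] [([257.4, 237.2, 5.9, 4.9], 0.66)]
side slide_rack [([250.6, 298.9], 0.82)] [([251.3, 293.5, 32.7, 46.3], 0.66)]
wrist hook [([260.4, 49.0], 0.66)] [([260.9, 55.2, 7.0, 56.3], 0.89)]
wrist hook_bottom [] [([259.6, 50.3, 9.5, 56.4], 0.87)]
wrist slide_rack [([256.7, 78.2], 0.71)] [([258.1, 78.4, 82.8, 49.2], 0.92)]
```

```bash
python3 -m inch '[{"tx":0,"ty":0,"tz":0,"roll":0,"jaw":0.4},{"tx":0,"ty":0,"tz":0,"roll":0,"jaw":0.4},{"tx":0,"ty":0,"tz":0,"roll":0,"jaw":0.4},{"tx":0,"ty":0,"tz":0,"roll":0,"jaw":0.4},{"tx":0,"ty":0,"tz":0,"roll":0,"jaw":0.4},{"tx":0,"ty":0,"tz":0,"roll":0,"jaw":0.4},{"tx":0,"ty":0,"tz":0,"roll":0,"jaw":0.4},{"tx":0,"ty":0,"tz":0,"roll":0,"jaw":0.4},{"tx":0,"ty":0,"tz":0,"roll":0,"jaw":0.4},{"tx":0,"ty":0,"tz":0,"roll":0,"jaw":0.4},{"tx":0,"ty":0,"tz":0,"roll":0,"jaw":0.4},{"tx":0,"ty":0,"tz":0,"roll":0,"jaw":0.4},{"tx":0,"ty":0,"tz":0,"roll":0,"jaw":0.4},{"tx":0,"ty":0,"tz":0,"roll":0,"jaw":0.4},{"tx":0,"ty":0,"tz":0,"roll":0,"jaw":0.4},{"tx":0,"ty":0,"tz":0,"roll":0,"jaw":0.4},{"tx":0,"ty":0,"tz":0,"roll":0,"jaw":0.4},{"tx":0,"ty":0,"tz":0,"roll":0,"jaw":0.4},{"tx":0,"ty":0,"tz":0,"roll":0,"jaw":0.4},{"tx":0,"ty":0,"tz":0,"roll":0,"jaw":0.4}]'
python3 - <<'E'
from plan import *
F=[]
for i in range(8):
    c=cam("wrist");F.append(cv2.cvtColor(c["im"],cv2.COLOR_BGR2GRAY)[30:130,200:325].astype(np.float32))
print([np.round(cv2.phaseCorrelate(F[0],f)[0],2).tolist() for f in F[1:]])
print(robot.hand_in())
E
```

```text
time: 35.82
eef_pos: [0.4064, -0.1351, 0.2774]
ee_rot: [-0.0, 0.996, 0.093, -0.0]
contact_force: [1.0, -0.3, -0.7]
width: 0.0373
gripper_force: 0.0
[[0.54, 0.01], [0.5, 0.0], [0.52, -0.0], [0.51, -0.01], [0.47, 0.02], [0.52, 0.01], [0.51, -0.0]]
the job is handed in; nothing more can be done
None
```

The rack is hanging by its handle's hole on the S-hook, back over the rod and apparently still, and the job was handed in after about 36 s; the rack's tilt was not measured and no verdict came back.

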